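# Weigh the leftover brass valve parts into their parts bin

### The arm

A 6-joint arm with a two-finger parallel gripper is mounted at the origin on the work surface. World frame = base frame: x ahead of the robot, y to its left, z up, the work surface at z = 0. Lengths are in m, angles in degrees, forces in N, time in s.
With the tool pointing down it reaches from about 0.375 to 0.9 m from the base axis. Payload 3.1 kg.
Tool frame: the origin (TCP) lies at the very end of the fingers, on their centre line; the grasp point (between the pads) lies 19 mm behind it (ctrl.tcp_to_grasp is the distance from the TCP to the grasp point, in m); z points along the fingers, y is the line along which they close (so a half turn about z gives the same grasp; the last joint's range is limited). The gripper opens to 85 mm and grips with 20 to 120 N. Pads are 22 mm wide; open, the fingers measure 114 mm over their backs; the gripper's body (76 mm by 85 mm) begins 54 mm behind the grasp point. The pads swing forward as they close: fully open they stand 13 mm farther back than shut.
Start: joints at [-83.279, 30.224, 82.088, -0, 67.689, -10.227], TCP at [0.182, -0.598, 0.231] pointing down, gripper open.
Joint ranges: [-176.69, 176.69], [-43.24, 126.21], [12.49, 139.97], [-82, 262], [0, 151.66], [-163.58, 163.58]. Speed limits (degrees/s): [159.86, 159.86, 180, 180, 180, 180].

### API

Orientations are given as [roll, pitch, yaw] about the fixed x, y, z axes, in that order (R = Rz(yaw) Ry(pitch) Rx(roll)).
In Python, from workcell import sensors, read_camera, get_calibration, order, ctrl gives the robot as it stands.
- The arm moves only by the tool move_arm, never from a script. Its argument "increments" is a list of rows, each a list of 2 entries, a list of its own where there are three numbers: the shift along the world's x, y, z in m, then the turn, a rotation vector about the world's x, y, z in degrees. A call has exactly 8 rows; each row shifts and turns the commanded pose from where the row before left it; what a row does not reach is not made up. A row lasts 1/8 s, in which the tool goes at most 62.5 mm and 10.7 degrees, less where a joint would pass 70% of its speed; a pose out of reach is approached as far as the arm can. A call with a gripper value outside its range is refused whole. "gripper" is the closure, from -1 (fully open) to 1 (shut), set as the call begins (left out, the last holds). The fingers move at their own pace and stop on an object; the grip force is fixed at half the most. Time passes only in rows, so rows that do not move let the fingers close, or fill a call up. It gives the time, the measured TCP pose, the force, the opening and the grip force at its end, in the units of the state.
- sensors.get_state(): the state, without advancing time (a new reading comes with each control period).
- read_camera(name): name is "scene" or "top"; returns the picture (384x512x3 uint8, red, green, blue); there is no depth.
- get_calibration(name): a dict with "intrinsics" (3x3 intrinsics, pixels), "k1" (the pictures are not rectified: a ray, as slopes to the right and down, at radius r is drawn at 1 + k1 r^2 times it, then the intrinsics apply), "R" (3x3) and "t" (3): a world point X has camera coordinates R X + t. Camera axes: x right, y down, z forward; pixel columns grow to the right and rows downward; lengths in m; the calibration is good to about 2 mm. A picture is of the moment at which its call begins. get_calibration takes no time and is no camera call.
- order.hand_in(): hands the job in; it is judged then, once.
The state is a dict: "clock": time; "joint_positions": joint angles; "qd": joint speeds; "joint_torque": joint torques, N m; "eef_pos": TCP position; "orientation": TCP orientation; "force": force on the tool from outside, world axes, zero at the start; "moment": the same for the moment, N m; "finger_gap": opening from 0.0 (shut) to 1.0 (fully open); "grasp_force": force on a finger pad.
Only numpy, scipy, OpenCV 4.12 (cv2) and the standard library are available. Lean on these libraries where they do the work, as an engineer would, in place of code of your own. Each camera call takes 0.05 s, during which the arm holds its last target. There are 200 camera calls.

### The job

Unlock the bench scale by turning its lock knob clockwise to the stop, stand the empty long black bin upright in the middle of the pan, pour the brass valve balls from the aluminium cup into it, and put in any stray hexagon nuts lying on the bench as well. Stand the empty cup back upright in the middle of its round mat and let the scale take the weight of the full bin by itself, hands off, for a second; only then move the full bin onto the middle of the plywood board, lengthwise along it, and finally turn the lock knob back to its start. Something may get knocked aside while you work, so check and put it right; leave the grease tin, wood offcut and screwdriver alone.

Things in the scene. Friction and masses are not known exactly. Their poses are not given: they have to be found in the camera images.
- scale: bench scale, fixed: grey base 280 (x) x 150 (y) x 45 (z) mm on a dark foot plate 290 x 220 x 12 mm, both centred 40 mm from the origin towards -x; origin on the table under the pan's centre, z up; the lock knob stands 128 mm from the pan's axis towards the scale's -x
- pan_top (a point): centre of the upper face of the round steel pan (140 mm across, 6 mm thick, upper face 80 mm above the table when unloaded); moves down with the pan
- pan (a joint): how far the sprung pan has sunk, m: 0 empty, stop at 0.018; about 2.2 mm per 100 g. While locked, a tongue under the pan's edge keeps it from sinking
- lock_grip (a point): on the lock knob's vertical axis, at the height to grip (105 mm above the table): black bar grip 66 mm long, 16 mm wide, 34 mm high (86 to 120 mm above the table), the point's x along the bar. Below it a steel tongue (top 73 mm above the table) reaches 73 mm from the axis along the point's +x
- lock (a joint): lock knob angle, rad, growing clockwise seen from above: 0 = locked, bar and tongue pointing at the pan; 1.45 = stop, free, bar crosswise. Free above 1.2, locked below 0.2. Stiff, stays where it is left
- bin: loose open-topped black plastic bin, 150 (x) x 68 (y) x 60 (z) mm outside, walls and floor 4 mm, about 250 g; origin at the centre of its underside; grip it across its 68 mm width
- cup: loose aluminium cup holding 4 to 6 balls, straight round wall, 66 mm outside diameter, 90 mm high, wall 3 mm, floor 4 mm, 150 g empty; origin at the centre of its underside, z up through its mouth
- mat: round black rubber mat, fixed, 130 mm across, 6 mm thick, on which the cup stands at first; origin at the centre of its underside
- board: plywood board, fixed, 180 (x) x 120 (y) x 12 (z) mm; origin at the centre of its underside
- fit1: brass valve ball, 24 mm in diameter, 45 g; origin at its centre; it can roll a little. At first in the cup; absent in some runs
- fit2: brass valve ball, 24 mm in diameter, 45 g; origin at its centre; it can roll a little. At first in the cup; absent in some runs
- fit3: brass valve ball, 24 mm in diameter, 45 g; origin at its centre; it can roll a little. At first in the cup; absent in some runs
- fit4: brass valve ball, 24 mm in diameter, 45 g; origin at its centre; it can roll a little. At first in the cup; absent in some runs
- fit5: brass valve ball, 24 mm in diameter, 45 g; origin at its centre; it can roll a little. At first in the cup; absent in some runs
- fit6: brass valve ball, 24 mm in diameter, 45 g; origin at its centre; it can roll a little. At first in the cup; absent in some runs
- stray1: stray brass hexagon nut, 24 mm across flats, 28 mm across corners, 22 mm high, 60 g; origin at its centre, z along its bore, x square to two of its flats; at first standing on the bench; absent in some runs
- stray2: stray brass hexagon nut, 24 mm across flats, 28 mm across corners, 22 mm high, 60 g; origin at its centre, z along its bore, x square to two of its flats; at first standing on the bench; absent in some runs
- stray3: stray brass hexagon nut, 24 mm across flats, 28 mm across corners, 22 mm high, 60 g; origin at its centre, z along its bore, x square to two of its flats; at first standing on the bench; absent in some runs
- tin: bystander: round closed grease tin, 80 mm across, 60 mm high; origin at the centre of its underside; not to be moved
- offcut: bystander: wood offcut 130 x 60 x 40 mm; origin at the centre of its underside; not to be moved
- driver: bystander: screwdriver, 200 mm, lying; origin at the middle of its underside; not to be moved
Things that resemble listed ones, but are neither listed nor needed, are in the scene too. Leave any blue or purple look-alike of the stray1 alone.

How it is judged (in metres and radians):
On the way, in this order (a step that is already met when the one before it is completed fails the run):
1. the lock knob is turned clockwise to the stop (beyond 1.2 rad) (value of joint lock above 1.2 rad), for 0.2 s.
2. the bin stands by itself on the freed pan, upright, its centre within 18 mm of the pan's (horizontal distance between bin and pan_top below 0.018 m and angle between bin's own z axis and vertical below 0.1 rad and distance between bin and pan_top below 0.022 m and value of joint pan above 0.003 m and contact force between bin and the fingers below 0.2 N), for 0.3 s.
3. the cup is tipped (beyond 75 degrees) over the bin (angle between cup's own z axis and vertical above 1.3 rad and horizontal distance between cup and bin below 0.18 m and z of cup in the frame of bin above 0.03 m), for 0.2 s.
4. all balls and nuts are in the bin, the bin still stands by itself within 18 mm of the pan's centre with the pan at rest, and the cup stands upright within 40 mm of the middle of its mat (all of step 2 and x of fit1 in the frame of bin between -0.072 and 0.072 m and y of fit1 in the frame of bin between -0.031 and 0.031 m and z of fit1 in the frame of bin between 0 and 0.065 m and x of fit2 in the frame of bin between -0.072 and 0.072 m and y of fit2 in the frame of bin between -0.031 and 0.031 m and z of fit2 in the frame of bin between 0 and 0.065 m and x of fit3 in the frame of bin between -0.072 and 0.072 m and y of fit3 in the frame of bin between -0.031 and 0.031 m and z of fit3 in the frame of bin between 0 and 0.065 m and x of fit4 in the frame of bin between -0.072 and 0.072 m and y of fit4 in the frame of bin between -0.031 and 0.031 m and z of fit4 in the frame of bin between 0 and 0.065 m and x of fit5 in the frame of bin between -0.072 and 0.072 m and y of fit5 in the frame of bin between -0.031 and 0.031 m and z of fit5 in the frame of bin between 0 and 0.065 m and x of fit6 in the frame of bin between -0.072 and 0.072 m and y of fit6 in the frame of bin between -0.031 and 0.031 m and z of fit6 in the frame of bin between 0 and 0.065 m and x of stray1 in the frame of bin between -0.072 and 0.072 m and y of stray1 in the frame of bin between -0.031 and 0.031 m and z of stray1 in the frame of bin between 0 and 0.065 m and x of stray2 in the frame of bin between -0.072 and 0.072 m and y of stray2 in the frame of bin between -0.031 and 0.031 m and z of stray2 in the frame of bin between 0 and 0.065 m and x of stray3 in the frame of bin between -0.072 and 0.072 m and y of stray3 in the frame of bin between -0.031 and 0.031 m and z of stray3 in the frame of bin between 0 and 0.065 m and horizontal distance between cup and mat below 0.04 m and angle between cup's own z axis and vertical below 0.1 rad and height (world z) of cup below 0.012 m and contact force between cup and the fingers below 0.2 N and linear speed of bin below 0.02 m/s), for 0.6 s.
5. the full bin stands on the board: within 45 mm lengthwise and 30 mm crosswise of its centre, within 0.3 rad of lengthwise (x of bin in the frame of board between -0.045 and 0.045 m and y of bin in the frame of board between -0.03 and 0.03 m and angle between bin's own z axis and vertical below 0.1 rad and height (world z) of bin below 0.018 m and angle between the x axis of bin and the x axis of board, either way round below 0.3 rad and linear speed of bin below 0.03 m/s and x of fit1 in the frame of bin between -0.072 and 0.072 m and y of fit1 in the frame of bin between -0.031 and 0.031 m and z of fit1 in the frame of bin between 0 and 0.065 m and x of fit2 in the frame of bin between -0.072 and 0.072 m and y of fit2 in the frame of bin between -0.031 and 0.031 m and z of fit2 in the frame of bin between 0 and 0.065 m and x of fit3 in the frame of bin between -0.072 and 0.072 m and y of fit3 in the frame of bin between -0.031 and 0.031 m and z of fit3 in the frame of bin between 0 and 0.065 m and x of fit4 in the frame of bin between -0.072 and 0.072 m and y of fit4 in the frame of bin between -0.031 and 0.031 m and z of fit4 in the frame of bin between 0 and 0.065 m and x of fit5 in the frame of bin between -0.072 and 0.072 m and y of fit5 in the frame of bin between -0.031 and 0.031 m and z of fit5 in the frame of bin between 0 and 0.065 m and x of fit6 in the frame of bin between -0.072 and 0.072 m and y of fit6 in the frame of bin between -0.031 and 0.031 m and z of fit6 in the frame of bin between 0 and 0.065 m and x of stray1 in the frame of bin between -0.072 and 0.072 m and y of stray1 in the frame of bin between -0.031 and 0.031 m and z of stray1 in the frame of bin between 0 and 0.065 m and x of stray2 in the frame of bin between -0.072 and 0.072 m and y of stray2 in the frame of bin between -0.031 and 0.031 m and z of stray2 in the frame of bin between 0 and 0.065 m and x of stray3 in the frame of bin between -0.072 and 0.072 m and y of stray3 in the frame of bin between -0.031 and 0.031 m and z of stray3 in the frame of bin between 0 and 0.065 m), for 0.2 s.
6. the pan is empty and the lock knob is turned back (below 0.2 rad) (value of joint lock below 0.2 rad and value of joint pan below 0.002 m), for 0.2 s.
At the end, for the whole second after the job is handed in: The bin stands upright and at rest on the board, its centre within 45 mm lengthwise and 30 mm crosswise of the board's, within 0.3 rad of lengthwise, with every ball and nut inside it; the cup stands upright within 40 mm of the middle of its mat; the pan is up and the lock knob is below 0.2 rad (all of step 5 and all of step 6 and horizontal distance between cup and mat below 0.04 m and angle between cup's own z axis and vertical below 0.1 rad and height (world z) of cup below 0.012 m and contact force between cup and the fingers below 0.2 N); the robot touches nothing.
It fails at once if the grease tin is moved more than 40 mm (distance of tin from where it was at the start of the episode above 0.04 m).
It fails at once if the wood offcut is moved more than 40 mm (distance of offcut from where it was at the start of the episode above 0.04 m).
It fails at once if the screwdriver is moved more than 40 mm (distance of driver from where it was at the start of the episode above 0.04 m).
Of fit4, fit5, fit6 only 1 to 3 are there at a start; the rules pass over those that are not, and their reading is None.
Of stray1, stray2, stray3 only 1 to 3 are there at a start; the rules pass over those that are not, and their reading is None.
At some moment in a run one of bin, stray1, stray2, stray3 may be knocked a few centimetres aside while the robot is not near it.
It also fails if it takes over 210 s, if anything falls off the work surface, if the arm or the gripper's body presses on something with over 40 N, if the wrist force passes 120 N, or if a joint passes its speed limit or range.

## Working session

There is one attempt and no reset: what is moved stays moved. The work goes in short steps, Python scripts to look and compute and a tool call to move; the robot and the scene stay as the last step left them, time stands still between calls to the robot, and variables do not carry over. Pictures are saved under pics/ and viewed, at most 14 in all, crops included, and the job is handed in when it is done.

Besides the shell and the picture viewer there is one more tool, called as name([rows], argument=value, ...), one row to a line, values as JSON. move_arm: Moves the arm, as the interface text tells. Its arguments: {"type":"object","properties":{"increments":{"type":"array"},"gripper":{"type":"number"}},"required":["increments"]}

```bash
mkdir -p pics; cat > h.py <<'E'
import numpy as np, cv2
from workcell import sensors, read_camera, get_calibration, order, ctrl
def cal(n):
    c=get_calibration(n); return np.array(c["intrinsics"]),c["k1"],np.array(c["R"]),np.array(c["t"]).ravel()
def proj(n,X):
    K,k,R,t=cal(n); p=R@np.asarray(X,float)+t; s=p[:2]/p[2]; s=s*(1+k*(s@s)); return K[:2,:2]@s+K[:2,2]
def unproj(n,uv,z):
    K,k,R,t=cal(n); d=np.linalg.solve(K[:2,:2],np.array(uv,float)-K[:2,2]); s=d.copy()
    for _ in range(30): s=d/(1+k*(s@s))
    r=R.T@np.array([*s,1]); c=-R.T@t; return c+r*(z-c[2])/r[2]
def snap(n,f,crop=None,up=1.5):
    im=read_camera(n)[:,:,::-1].copy(); cv2.imwrite(f'pics/raw_{f}.png',im)
    if crop: im=im[crop[1]:crop[3],crop[0]:crop[2]]
    cv2.imwrite(f'pics/{f}.png',cv2.resize(im,None,fx=up,fy=up,interpolation=cv2.INTER_CUBIC)); return im
def st():
    s=sensors.get_state(); print({k:np.round(s[k],3).tolist() for k in("clock","eef_pos","orientation","force","joint_positions","finger_gap","grasp_force")})
E
python3 - <<'E'
from h import *
snap('top','t1');snap('scene','s1');st()
for n in('top','scene'):
    K,k,R,t=cal(n);print(n,K.round(1).tolist(),k,(-R.T@t).round(3),R.round(2).tolist())
E
```

```text
{'clock': 0.1, 'eef_pos': [0.182, -0.597, 0.23], 'orientation': [-179.887, -0.019, 16.947], 'force': [0.064, -0.17, 0.709], 'joint_positions': [-83.279, 30.276, 82.15, -0.001, 67.689, -10.225], 'finger_gap': 1.0, 'grasp_force': 0.0}
top [[384.7, 0.0, 252.1], [0.0, 384.7, 192.5], [0.0, 0.0, 1.0]] -0.10330408597067114 [ 0.471 -0.022  1.257] [[-0.01, -1.0, -0.01], [-1.0, 0.01, -0.04], [0.04, 0.01, -1.0]]
scene [[399.2, 0.0, 256.9], [0.0, 399.2, 191.7], [0.0, 0.0, 1.0]] 0.024288552288021285 [1.342 0.191 0.802] [[-0.23, 0.97, -0.01], [0.62, 0.14, -0.77], [-0.75, -0.19, -0.64]]
```

View pics/t1.png

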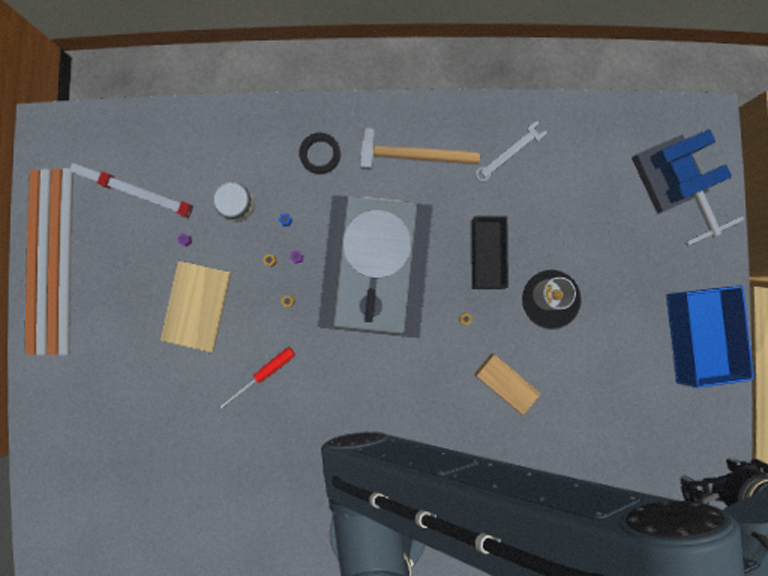

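View pics/s1.png

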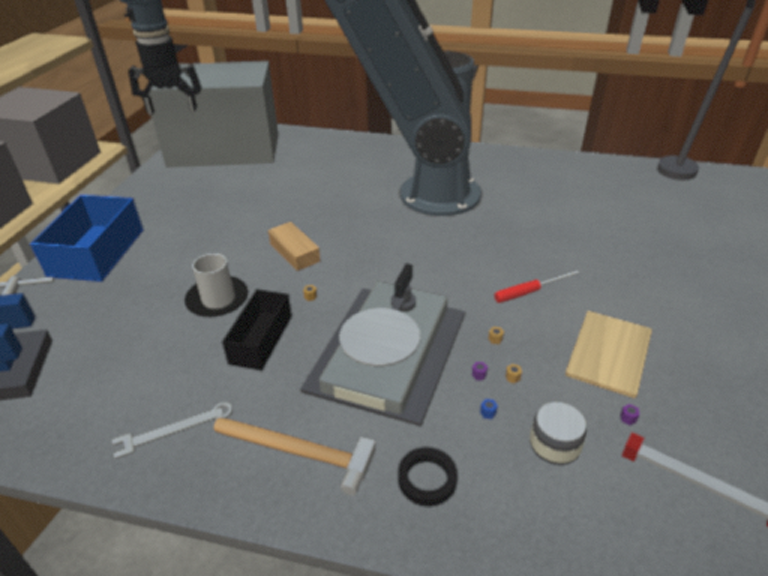

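The top view shows the pan at about (377,243), knob (370,304), bin (490,252), cup on its mat (551,299), brass nuts at (269,260), (287,301), (465,319) and the board at (196,306). The scene view agrees: the bin and cup are upright and there are three brass nuts.

```bash
cat > m.py <<'E'
from h import *
im=cv2.imread('pics/raw_t1.png'); hsv=cv2.cvtColor(im,cv2.COLOR_BGR2HSV); g=hsv[...,2]
def blobs(mask,z,amin,lab,roi,n='top'):
    m=np.zeros_like(mask);x0,y0,x1,y1=[int(v/1.5) for v in roi];m[y0:y1,x0:x1]=mask[y0:y1,x0:x1]
    cs,_=cv2.findContours(m.astype(np.uint8),cv2.RETR_EXTERNAL,cv2.CHAIN_APPROX_NONE)
    for c in cs:
        if cv2.contourArea(c)<amin: continue
        P=np.array([unproj(n,p[0],z)[:2] for p in c])*1000
        r=cv2.minAreaRect(P.astype(np.float32)); M=cv2.moments(P.astype(np.float32).reshape(-1,1,2))
        print(lab,'cen',np.round(r[0],1),'size',np.round(r[1],1),'ang',round(r[2],1),'mom',round(M['m10']/M['m00'],1),round(M['m01']/M['m00'],1))
H,S,V=hsv[...,0],hsv[...,1],hsv[...,2]
brass=(H>10)&(H<28)&(S>110)
for roi in((255,245,285,275),(272,287,305,315),(450,305,480,335)): blobs(brass,.022,8,'nut',roi)
blobs((S>60)&(H>8)&(H<30),.012,200,'board',(150,250,240,360))
blobs(V<60,.06,300,'bin',(460,205,518,300))
blobs((V<50),.006,300,'mat',(515,260,590,340))
blobs((V<55),.12,50,'knob',(360,280,380,327))
blobs((V>150),.08,500,'pan',(335,200,420,285))
blobs((V>110),.09,200,'cup',(530,270,585,320))
print('V pan',V[162,251],'base',V[205,232],'bench',V[300,60],'bin',V[168,327],'knob',V[203,247])
E
python3 m.py; python3 - <<'E'
from h import *
im=cv2.imread('pics/raw_t1.png')
cv2.imwrite('pics/c1.png',np.vstack([cv2.resize(im[120:235,200:400],(800,460),interpolation=cv2.INTER_CUBIC)]))
E
```

```text
nut cen [591.5 226.9] size [23.  19.5] ang 89.4 mom 591.4 227.4
nut cen [502.1 187.7] size [22.7 22.6] ang 89.9 mom 502.5 188.0
nut cen [ 460.4 -193.1] size [19.3 22.5] ang 89.3 mom 461.5 -193.0
board cen [492.9 394. ] size [121.  179.5] ang 77.2 mom 492.9 393.9
bin cen [ 598.  -240.1] size [148.3  73.1] ang 0.2 mom 598.2 -240.2
mat cen [ 502.3 -383.8] size [123.1 124.8] ang 8.5 mom 502.6 -384.1
knob cen [491.    7.8] size [14.8 59.1] ang 89.6 mom 492.4 8.2
pan cen [617.8  -5.9] size [135.4 136.1] ang 89.4 mom 617.7 -5.6
V pan 172 base 136 bench 119 bin 53 knob 50
```

View pics/c1.png

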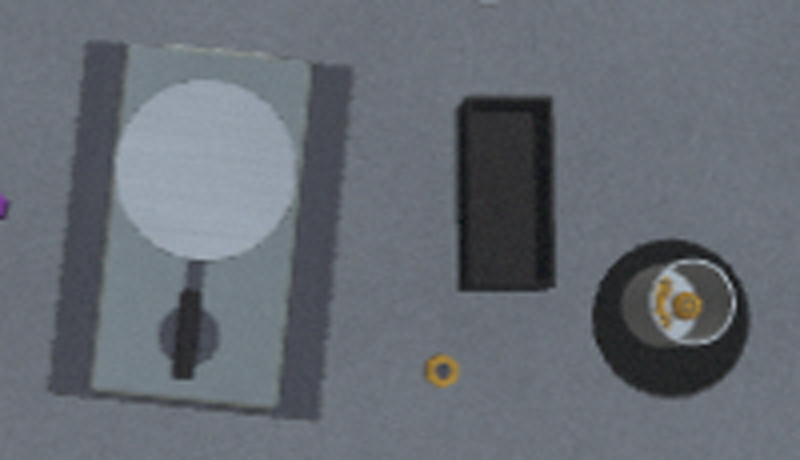

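The crop confirms the bar points at the pan, the bin is empty at about yaw 0, and the cup holds visible balls. I'll work out the cup position and move to the knob.

```bash
python3 - <<'E'
from h import *
print([a for a in dir(ctrl) if a[0]!='_'])
print(unproj('top',(374.25,195.5),.096),unproj('top',(200+664/4,120+307/4),.006))
E
```

```text
['PlanningError', 'tcp_to_grasp']
[ 0.510611   -0.38003977  0.096     ] [ 0.50981323 -0.38026308  0.006     ]
```

move_arm([
  [[0.0193,0.0378,0],[0,0,9.8]],
  [[0.0193,0.0378,0],[0,0,9.8]],
  [[0.0193,0.0378,0],[0,0,9.8]],
  [[0.0193,0.0378,0],[0,0,9.8]],
  [[0.0193,0.0378,0],[0,0,9.8]],
  [[0.0193,0.0378,0],[0,0,9.8]],
  [[0.0193,0.0378,0],[0,0,9.8]],
  [[0.0193,0.0378,0],[0,0,9.8]],
], gripper=-1)

```text
clock: 1.1
eef_pos: [0.337, -0.294, 0.2311]
orientation: [-180.0, -0.0, 95.7]
force: [1.4, -0.2, 0.8]
finger_gap: 0.998
grasp_force: 0.0
```

move_arm([
  [[0.0193,0.0378,0],[0,0,9.8]],
  [[0.0193,0.0378,0],[0,0,9.8]],
  [[0.0193,0.0378,0],[0,0,9.8]],
  [[0.0193,0.0378,0],[0,0,9.8]],
  [[0.0193,0.0378,0],[0,0,9.8]],
  [[0.0193,0.0378,0],[0,0,9.8]],
  [[0.0193,0.0378,0],[0,0,9.8]],
  [[0.0193,0.0378,0],[0,0,9.8]],
])

```text
clock: 2.1
eef_pos: [0.4913, 0.0084, 0.2311]
orientation: [-180.0, -0.0, 174.1]
force: [0.2, -1.0, -0.4]
finger_gap: 1.0
grasp_force: 0.0
```

```bash
python3 -c "
from h import *
st()"
```

```text
{'clock': 2.1, 'eef_pos': [0.491, 0.008, 0.231], 'orientation': [-179.997, -0.025, 174.081], 'force': [0.198, -1.002, -0.399], 'joint_positions': [-12.075, 20.007, 100.864, -0.007, 59.154, -96.153], 'finger_gap': 1.0, 'grasp_force': 0.0}
```

move_arm([
  [[0,0,-0.03],[0,0,0]],
  [[0,0,-0.03],[0,0,0]],
  [[0,0,-0.03],[0,0,0]],
  [[0,0,-0.025],[0,0,0]],
  [[0,0,-0.02],[0,0,0]],
  [[0,0,-0.01],[0,0,0]],
  [[0,0,0],[0,0,0]],
  [[0,0,0],[0,0,0]],
])

```text
clock: 3.1
eef_pos: [0.4915, 0.0069, 0.0869]
orientation: [-180.0, 0.1, 173.7]
force: [0.2, 0.5, 0.4]
finger_gap: 1.001
grasp_force: 0.0
```

move_arm([
  [[0,0,0],[0,0,0]],
  [[0,0,0],[0,0,0]],
  [[0,0,0],[0,0,0]],
  [[0,0,0],[0,0,0]],
  [[0,0,0],[0,0,0]],
  [[0,0,0],[0,0,0]],
  [[0,0,0],[0,0,0]],
  [[0,0,0],[0,0,0]],
], gripper=1)

```text
clock: 4.1
eef_pos: [0.4915, 0.0095, 0.0882]
orientation: [179.8, 0.1, 173.6]
force: [0.7, 12.3, 15.8]
finger_gap: 0.174
grasp_force: 79.9
```

move_arm([
  [[0,0,0],[0,0,-8]],
  [[0,0,0],[0,0,-8]],
  [[0,0,0],[0,0,-8]],
  [[0,0,0],[0,0,-8]],
  [[0,0,0],[0,0,-8]],
  [[0,0,0],[0,0,-8]],
  [[0,0,0],[0,0,-8]],
  [[0,0,0],[0,0,-8]],
])

```text
clock: 5.1
eef_pos: [0.4922, 0.0106, 0.0882]
orientation: [179.7, -0.2, 109.3]
force: [3.6, 18.1, 13.7]
finger_gap: 0.179
grasp_force: 79.6
```

move_arm([
  [[0,0,0],[0,0,-6]],
  [[0,0,0],[0,0,-6]],
  [[0,0,0],[0,0,-5]],
  [[0,0,0],[0,0,-2]],
  [[0,0,0],[0,0,0]],
  [[0,0,0],[0,0,0]],
  [[0,0,0],[0,0,0]],
  [[0,0,0],[0,0,0]],
])

```text
clock: 6.1
eef_pos: [0.4927, 0.0107, 0.0882]
orientation: [179.7, -0.3, 90.6]
force: [3.8, 18.2, 13.9]
finger_gap: 0.179
grasp_force: 79.6
```

move_arm([
  [[0,0,0],[0,0,0]],
  [[0,0,0],[0,0,0]],
  [[0,0,0],[0,0,0]],
  [[0,0,0],[0,0,0]],
  [[0,0,0.02],[0,0,0]],
  [[0,0,0.04],[0,0,0]],
  [[0,0,0.05],[0,0,0]],
  [[0,0,0.05],[0,0,0]],
], gripper=-1)

```text
clock: 7.1
eef_pos: [0.4904, 0.0068, 0.2474]
orientation: [-179.9, -0.0, 90.7]
force: [1.0, -0.5, -0.1]
finger_gap: 0.996
grasp_force: 0.0
```

```bash
sed -i "s/^im=cv2.*; hsv/import sys\nim=cv2.imread(f'pics\/raw_{sys.argv[1]}.png'); hsv/" m.py; python3 - <<'E'
from h import *
snap('top','t2');st()
E
python3 m.py t2
```

```text
{'clock': 7.15, 'eef_pos': [0.494, 0.006, 0.254], 'orientation': [179.338, 0.158, 90.746], 'force': [1.274, -0.048, 3.471], 'joint_positions': [-12.256, 18.213, 99.327, -0.006, 61.779, -13.0], 'finger_gap': 1.003, 'grasp_force': 0.0}
nut cen [591.5 226.9] size [23.  19.5] ang 89.4 mom 591.5 227.6
nut cen [502.1 187.7] size [22.7 22.6] ang 89.9 mom 502.5 188.0
nut cen [ 460.4 -193.1] size [19.3 22.5] ang 89.3 mom 461.5 -193.0
board cen [492.9 394.2] size [120.9 179.4] ang 77.1 mom 492.8 393.9
bin cen [ 598.1 -241.2] size [ 72.3 147.9] ang 89.5 mom 598.2 -240.2
mat cen [ 502.9 -383.9] size [125.4 123.5] ang 75.5 mom 502.5 -384.1
pan cen [623.4  -7.7] size [137.9 126.6] ang 77.4 mom 623.4 -7.7
V pan 176 base 92 bench 123 bin 51 knob 109
```

View pics/t2.png

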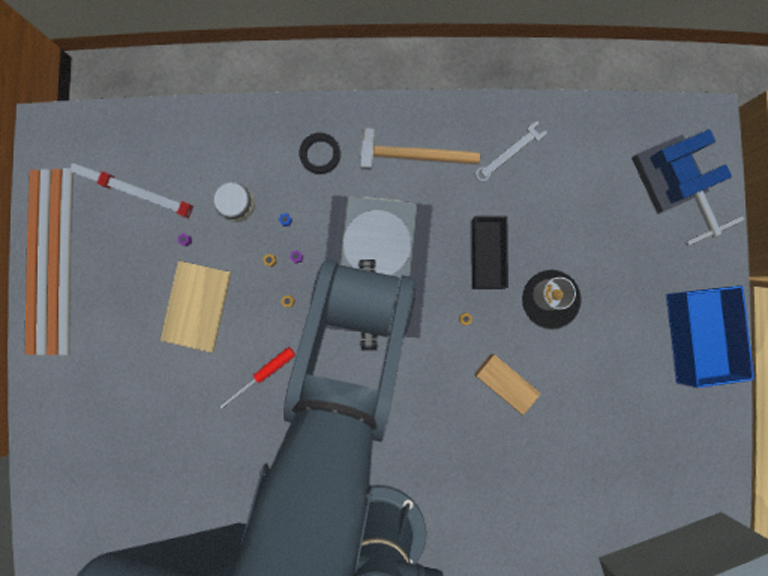

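The top view shows nothing displaced: the bin is at (490,252), and the nuts and cup are where they were. Next, grasp the bin.

move_arm([
  [[0.012,-0.029,0],[0,0,-10]],
  [[0.012,-0.029,0],[0,0,-10]],
  [[0.012,-0.029,0],[0,0,-10]],
  [[0.012,-0.029,0],[0,0,-10]],
  [[0.012,-0.029,0],[0,0,-10]],
  [[0.012,-0.029,0],[0,0,-10]],
  [[0.012,-0.029,0],[0,0,-10]],
  [[0.012,-0.029,0],[0,0,-10]],
])

```text
clock: 8.15
eef_pos: [0.5868, -0.226, 0.2454]
orientation: [-179.9, 0.1, 10.4]
force: [0.0, -0.0, -0.6]
finger_gap: 1.001
grasp_force: 0.0
```

move_arm([
  [[0.009,-0.017,0],[0,0,-10.6]],
  [[0,0,-0.04],[0,0,0]],
  [[0,0,-0.04],[0,0,0]],
  [[0,0,-0.03],[0,0,0]],
  [[0,0,0],[0,0,0]],
  [[0,0,0],[0,0,0]],
  [[0,0,0],[0,0,0]],
  [[0,0,0],[0,0,0]],
])

```text
clock: 9.15
eef_pos: [0.5967, -0.2424, 0.1378]
orientation: [179.9, -0.1, 0.2]
force: [0.6, 0.1, 0.4]
finger_gap: 1.001
grasp_force: 0.0
```

move_arm([
  [[0,0,-0.03],[0,0,0]],
  [[0,0,-0.03],[0,0,0]],
  [[0,0,-0.025],[0,0,0]],
  [[0,0,-0.02],[0,0,0]],
  [[0,0,-0.017],[0,0,0]],
  [[0,0,0],[0,0,0]],
  [[0,0,0],[0,0,0]],
  [[0,0,0],[0,0,0]],
])

```text
clock: 10.15
eef_pos: [0.5967, -0.2424, 0.0154]
orientation: [179.9, -0.1, 0.2]
force: [-0.8, -0.0, 0.4]
finger_gap: 0.999
grasp_force: 0.0
```

move_arm([
  [[0,0,0],[0,0,0]],
  [[0,0,0],[0,0,0]],
  [[0,0,0],[0,0,0]],
  [[0,0,0],[0,0,0]],
  [[0,0,0],[0,0,0]],
  [[0,0,0],[0,0,0]],
  [[0,0,0.005],[0,0,0]],
  [[0,0,0.015],[0,0,0]],
], gripper=1)

```text
clock: 11.15
eef_pos: [0.5945, -0.2409, 0.0333]
orientation: [-179.9, 0.2, 0.2]
force: [-0.3, -0.0, -1.9]
finger_gap: 0.79
grasp_force: 68.5
```

move_arm([
  [[0,0,0.04],[0,0,0]],
  [[0,0,0.04],[0,0,0]],
  [[0,0,0.04],[0,0,0]],
  [[0.003,0.03,0],[0,0,10]],
  [[0.003,0.03,0],[0,0,10]],
  [[0.003,0.03,0],[0,0,10]],
  [[0.003,0.03,0],[0,0,10]],
  [[0.003,0.03,0],[0,0,10]],
])

```text
clock: 12.15
eef_pos: [0.6106, -0.0908, 0.1547]
orientation: [-180.0, 0.0, 50.5]
force: [0.1, 0.4, -3.1]
finger_gap: 0.791
grasp_force: 68.6
```

move_arm([
  [[0.0016,0.022,0],[0,0,10]],
  [[0.0016,0.022,0],[0,0,10]],
  [[0.0016,0.022,0],[0,0,10]],
  [[0.0016,0.022,0],[0,0,10]],
  [[0,0,0],[0,0,0]],
  [[0,0,-0.02],[0,0,0]],
  [[0,0,-0.02],[0,0,0]],
  [[0,0,-0.01],[0,0,0]],
])

```text
clock: 13.15
eef_pos: [0.6166, -0.0048, 0.1034]
orientation: [-179.9, -0.0, 90.0]
force: [-0.3, 0.3, -3.0]
finger_gap: 0.791
grasp_force: 68.5
```

move_arm([
  [[0,0,-0.003],[0,0,0]],
  [[0,0,-0.003],[0,0,0]],
  [[0,0,-0.003],[0,0,0]],
  [[0,0,-0.003],[0,0,0]],
  [[0,0,-0.002],[0,0,0]],
  [[0,0,0],[0,0,0]],
  [[0,0,0],[0,0,0]],
  [[0,0,0],[0,0,0]],
])

```text
clock: 14.15
eef_pos: [0.6179, -0.0042, 0.0906]
orientation: [179.9, 0.0, 90.1]
force: [1.2, -0.6, -0.4]
finger_gap: 0.787
grasp_force: 68.5
```

```bash
python3 - <<'E'
from h import *
snap('scene','s2',(180,140,372,284),4);st()
E
```

```text
{'clock': 14.2, 'eef_pos': [0.618, -0.004, 0.091], 'orientation': [179.935, 0.017, 90.14], 'force': [0.915, -1.989, -1.096], 'joint_positions': [-10.736, 40.006, 89.523, -0.005, 50.403, -10.873], 'finger_gap': 0.789, 'grasp_force': 68.524}
```

View pics/s2.png

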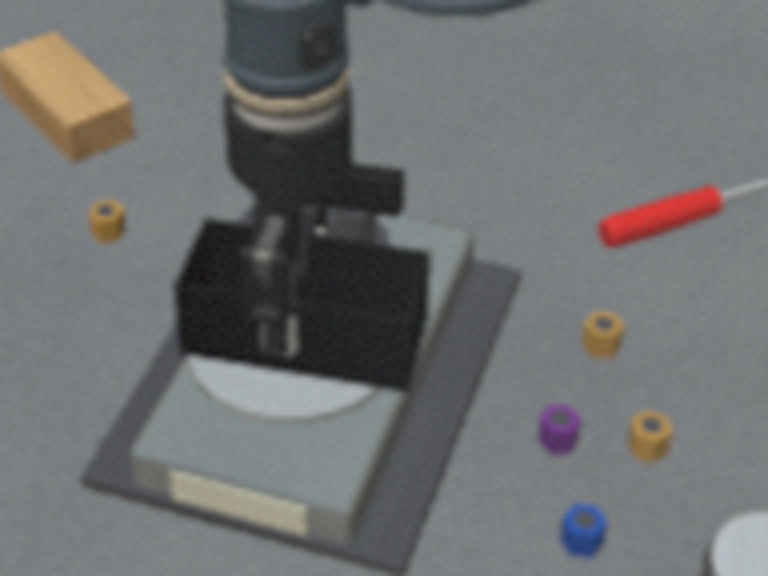

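The bin is on the pan, held upright, with its face spanning about (180–410, 360). Release it, retreat and measure from the top.

move_arm([
  [[0,0,0],[0,0,0]],
  [[0,0,0],[0,0,0]],
  [[0,0,0],[0,0,0]],
  [[0,0,0],[0,0,0]],
  [[0,0,0.02],[0,0,0]],
  [[0,0,0.03],[0,0,0]],
  [[0,0,0.05],[0,0,0]],
  [[0,0,0.05],[0,0,0]],
], gripper=-1)

```text
clock: 15.2
eef_pos: [0.617, -0.0039, 0.2414]
orientation: [-179.9, -0.0, 90.2]
force: [1.4, 0.2, -0.4]
finger_gap: 0.998
grasp_force: 0.0
```

move_arm([
  [[-0.006,-0.05,0],[0,0,0]],
  [[-0.006,-0.05,0],[0,0,0]],
  [[-0.006,-0.05,0],[0,0,0]],
  [[-0.018,-0.04,0],[0,0,0]],
  [[-0.018,-0.04,0],[0,0,0]],
  [[-0.018,-0.04,0],[0,0,0]],
  [[-0.018,-0.03,0],[0,0,0]],
  [[-0.018,-0.03,0],[0,0,0]],
])

```text
clock: 16.2
eef_pos: [0.5086, -0.335, 0.2402]
orientation: [-180.0, -0.0, 90.1]
force: [-0.2, 0.3, 0.1]
finger_gap: 0.997
grasp_force: 0.0
```

```bash
python3 - <<'E'
from h import *
snap('top','t3',(150,110,400,240),3.2);st()
for z in(.1345,):
  for c in((618,-5),):
    print([ (proj('top',[(c[0]+a)/1000,(c[1]+b)/1000,z])*1.0).round(1).tolist() for a,b in((34,75),(34,-75),(-34,-75),(-34,75))])
E
sed -i "s/^blobs(V<60.*/blobs(V<75,.1345,300,'bin',(310,200,440,290))/" m.py; python3 m.py t3
```

```text
{'clock': 16.25, 'eef_pos': [0.507, -0.339, 0.24], 'orientation': [-179.901, 0.192, 89.98], 'force': [-0.275, -2.451, -0.1], 'joint_positions': [-44.19, 28.458, 83.841, -0.224, 67.639, -44.085], 'finger_gap': 1.002, 'grasp_force': 0.0}
[[224.8, 148.3], [275.8, 147.8], [276.1, 170.9], [224.9, 171.4]]
nut cen [591.5 226.9] size [23.  19.5] ang 89.4 mom 591.4 227.4
nut cen [502.1 187.7] size [22.7 22.6] ang 89.9 mom 502.5 188.0
nut cen [ 460.4 -193.1] size [19.3 22.5] ang 89.3 mom 461.5 -193.0
board cen [492.7 393.9] size [120.7 180. ] ang 77.2 mom 492.8 393.7
bin cen [612.4   2.3] size [147.   73.9] ang 89.4 mom 612.6 2.6
mat cen [ 524.3 -396.2] size [106.6 192.6] ang 43.9 mom 520.5 -388.5
V pan 46 base 142 bench 128 bin 131 knob 54
```

View pics/t3.png

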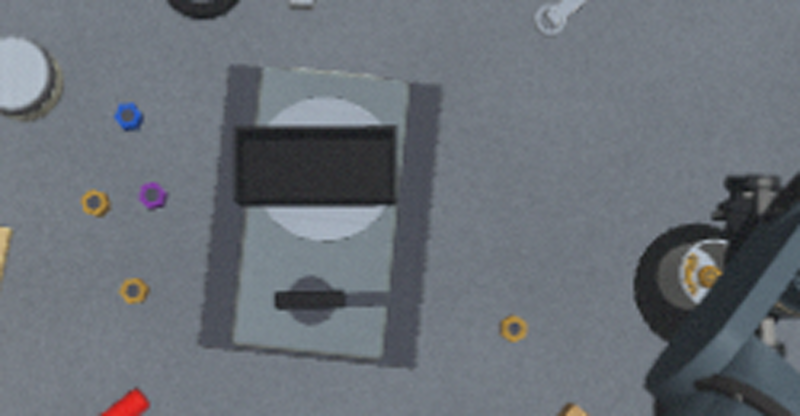

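The bin stands squarely across the pan at about (615,2) mm, roughly 8 mm off the centre, and the bar is crosswise. Next I approach the cup with the hand leaning towards −y by 35°.

move_arm([
  [[0.0005,-0.0122,-0.011],[4.375,0,0]],
  [[0.0005,-0.0122,-0.011],[4.375,0,0]],
  [[0.0005,-0.0122,-0.011],[4.375,0,0]],
  [[0.0005,-0.0122,-0.011],[4.375,0,0]],
  [[0.0005,-0.0122,-0.011],[4.375,0,0]],
  [[0.0005,-0.0122,-0.011],[4.375,0,0]],
  [[0,-0.0122,-0.011],[4.375,0,0]],
  [[0,-0.0122,-0.011],[4.375,0,0]],
])

```text
clock: 17.25
eef_pos: [0.5125, -0.432, 0.1519]
orientation: [179.9, -35.1, 90.2]
force: [0.2, -1.1, -0.6]
finger_gap: 0.999
grasp_force: 0.0
```

```bash
python3 - <<'E'
from h import *
snap('scene','s3',(80,100,272,244),4);st()
E
```

```text
{'clock': 17.3, 'eef_pos': [0.511, -0.434, 0.148], 'orientation': [-179.942, -35.231, 89.907], 'force': [0.276, -3.455, -1.262], 'joint_positions': [-57.887, 51.656, 59.651, 18.091, 99.117, -59.819], 'finger_gap': 1.002, 'grasp_force': 0.0}
```

View pics/s3.png

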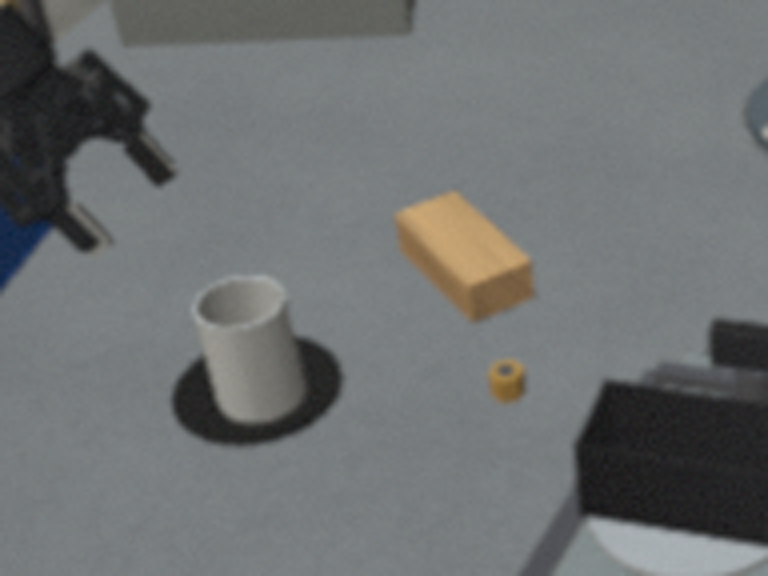

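The picture shows the open fingers above and to the left of the cup, in line with it. The cup is upright on its mat at (250,350). Advance along the tool axis and grip.

move_arm([
  [[0,0.0095,-0.0135],[0,0,0]],
  [[0,0.0095,-0.0135],[0,0,0]],
  [[0,0.0095,-0.0135],[0,0,0]],
  [[0,0.0095,-0.0135],[0,0,0]],
  [[0,0.0095,-0.0135],[0,0,0]],
  [[0,0.0085,-0.0135],[0,0,0]],
  [[0,0.008,-0.0155],[0,0,0]],
  [[0,0,0],[0,0,0]],
])

```text
clock: 18.3
eef_pos: [0.5117, -0.366, 0.0542]
orientation: [-179.9, -35.2, 90.1]
force: [-0.8, -0.6, 0.8]
finger_gap: 1.002
grasp_force: 0.0
```

move_arm([
  [[0,0,0],[0,0,0]],
  [[0,0,0],[0,0,0]],
  [[0,0,0],[0,0,0]],
  [[0,0,0],[0,0,0]],
  [[0,0,0],[0,0,0]],
  [[0,0,0],[0,0,0]],
  [[0,0,0],[0,0,0]],
  [[0,0,0],[0,0,0]],
], gripper=1)

```text
clock: 19.3
eef_pos: [0.5132, -0.3688, 0.0568]
orientation: [179.8, -34.9, 90.2]
force: [1.5, -3.7, 5.5]
finger_gap: 0.751
grasp_force: 66.8
```

move_arm([
  [[0,0,0.02],[0,0,0]],
  [[0,0,0.04],[0,0,0]],
  [[0,0,0.045],[0,0,0]],
  [[0,0,0.043],[0,0,0]],
  [[0.012,0.03,0],[0,0,0]],
  [[0.012,0.038,0],[0,0,0]],
  [[0.012,0.038,0],[0,0,0]],
  [[0.012,0.038,0],[0,0,0]],
])

```text
clock: 20.3
eef_pos: [0.5596, -0.2216, 0.2036]
orientation: [-179.9, -35.1, 90.1]
force: [-0.2, -0.6, -3.3]
finger_gap: 0.749
grasp_force: 68.6
```

move_arm([
  [[0.0137,0.04,0],[0,0,0]],
  [[0.0137,0.04,0],[0,0,0]],
  [[0.0137,0.04,0],[0,0,0]],
  [[0.0137,0.041,0],[0,0,0]],
  [[0,0,-0.01],[0,0,0]],
  [[0,0,0],[-6,0,0]],
  [[0,0,0],[-8,0,0]],
  [[0,0,0],[-8,0,0]],
])

```text
clock: 21.3
eef_pos: [0.6138, -0.0636, 0.1933]
orientation: [-179.9, -12.8, 90.1]
force: [-0.0, 0.1, -2.9]
finger_gap: 0.75
grasp_force: 68.7
```

```bash
python3 - <<'E'
from h import *
snap('scene','s4',(150,100,342,244),4);st()
E
```

```text
{'clock': 21.35, 'eef_pos': [0.614, -0.06, 0.195], 'orientation': [-179.96, -12.703, 90.29], 'force': [-0.53, 2.982, -2.59], 'joint_positions': [-21.731, 33.228, 84.232, 12.693, 67.908, -27.369], 'finger_gap': 0.753, 'grasp_force': 68.714}
```

View pics/s4.png

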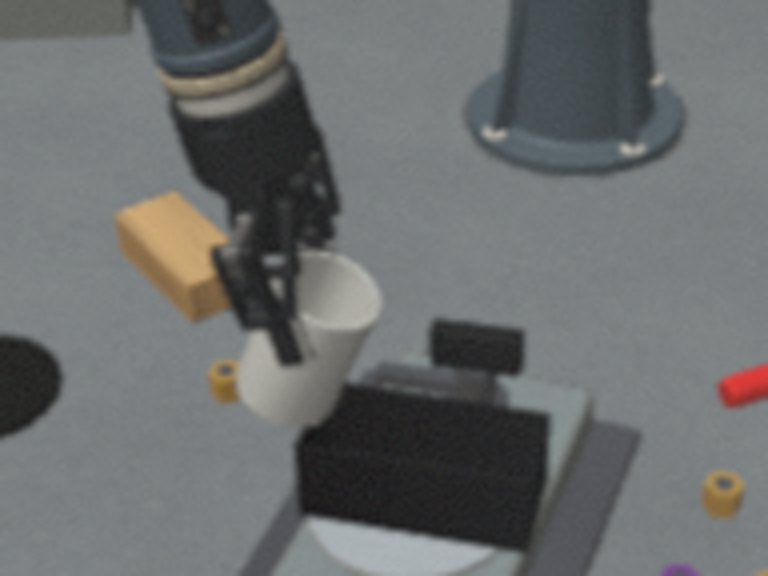

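The cup is tilting cleanly, with its lip above the bin at (340,270). Continue pouring.

move_arm([
  [[0.001,0,0.003],[-5,0,0]],
  [[0,0,0.003],[-5,0,0]],
  [[0,0,0],[-5,0,0]],
  [[0,0,0],[-5,0,0]],
  [[0,0,0],[-5,0,0]],
  [[0,0,0],[-5,0,0]],
  [[0,0,0],[-5,0,0]],
  [[0,0,0],[-5,0,0]],
])

```text
clock: 22.35
eef_pos: [0.6145, -0.0633, 0.1988]
orientation: [-179.7, 27.0, 90.1]
force: [0.4, 0.4, -3.5]
finger_gap: 0.747
grasp_force: 68.8
```

move_arm([
  [[0,0,0],[-5,0,0]],
  [[0,0,0],[-5,0,0]],
  [[0,0,0],[-5,0,0]],
  [[0,0,0],[-5,0,0]],
  [[0,0,0],[-5,0,0]],
  [[0,0,0],[-5,0,0]],
  [[0,0,0],[-5,0,0]],
  [[0,0,0],[-4,0,0]],
])

```text
clock: 23.35
eef_pos: [0.6149, -0.0634, 0.1981]
orientation: [-179.1, 66.0, 90.7]
force: [0.5, -0.4, -2.5]
finger_gap: 0.757
grasp_force: 68.9
```

move_arm([
  [[0,0,0],[-4,0,0]],
  [[0,0,0],[0,0,0]],
  [[0,0,0],[0,0,0]],
  [[0,0,0],[0,0,0]],
  [[0,0,0],[0,0,0]],
  [[0,0,0],[0,0,0]],
  [[0,0,0],[0,0,0]],
  [[0,0,0],[0,0,0]],
])

```text
clock: 24.35
eef_pos: [0.6162, -0.0626, 0.1999]
orientation: [-179.6, 70.0, 90.4]
force: [0.5, -0.1, -2.5]
finger_gap: 0.749
grasp_force: 68.9
```

```bash
python3 - <<'E'
from h import *
snap('scene','s5',(150,100,342,244),4);st()
E
```

```text
{'clock': 24.4, 'eef_pos': [0.616, -0.063, 0.2], 'orientation': [-179.59, 70.0, 90.438], 'force': [-0.435, -0.315, -2.462], 'joint_positions': [9.55, 49.256, 85.463, -69.163, 82.537, 44.883], 'finger_gap': 0.75, 'grasp_force': 68.902}
```

View pics/s5.png

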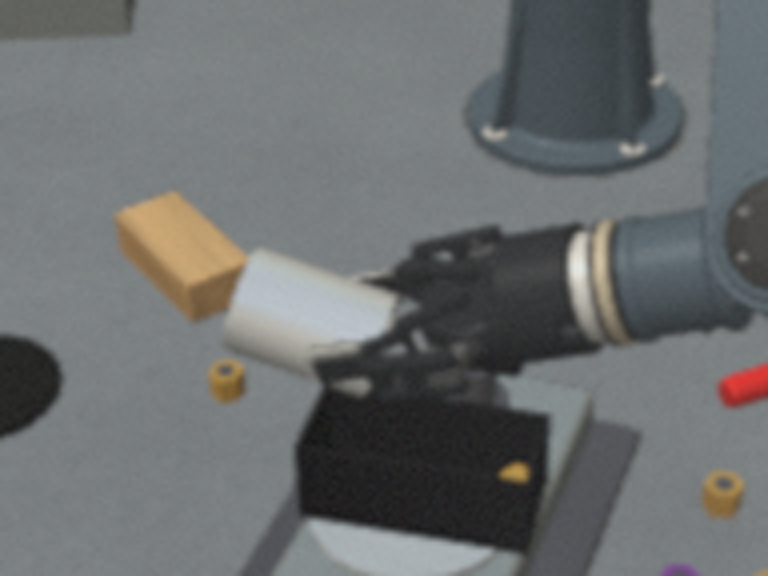

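The cup is horizontal over the bin and one ball is visible at the far end of the bin, (515,470). I'll tip a little more, then swing back upright.

move_arm([
  [[0,0,0],[-2,0,0]],
  [[0,0,0],[-2,0,0]],
  [[0,0,0],[-2,0,0]],
  [[0,0,0],[0,0,0]],
  [[0,0,0],[0,0,0]],
  [[0,0,0],[0,0,0]],
  [[0,0,0],[3,0,0]],
  [[0,0,0],[3,0,0]],
])

```text
clock: 25.4
eef_pos: [0.6164, -0.0626, 0.2004]
orientation: [-179.8, 69.8, 90.3]
force: [0.3, 0.6, -1.1]
finger_gap: 0.753
grasp_force: 69.0
```

move_arm([
  [[0,0,0.005],[8,0,0]],
  [[0,0,0.005],[8,0,0]],
  [[0,0,0.002],[9,0,0]],
  [[0,-0.01,0],[9,0,0]],
  [[0,-0.02,0],[9,0,0]],
  [[0,-0.03,0],[9,0,0]],
  [[-0.01,-0.03,0],[9,0,0]],
  [[-0.01,-0.03,0],[9,0,0]],
])

```text
clock: 26.4
eef_pos: [0.5961, -0.1838, 0.2142]
orientation: [179.8, -0.2, 90.2]
force: [1.0, 0.1, -2.1]
finger_gap: 0.75
grasp_force: 68.9
```

move_arm([
  [[-0.01,-0.03,0],[9,0,0]],
  [[-0.01,-0.03,0],[9,0,0]],
  [[-0.01,-0.03,0],[9,0,0]],
  [[-0.01,-0.03,0],[8,0,0]],
  [[-0.01,-0.03,0],[0,0,0]],
  [[-0.01,-0.03,0],[0,0,0]],
  [[0,0,0],[0,0,0]],
  [[0,0,0],[0,0,0]],
])

```text
clock: 27.4
eef_pos: [0.536, -0.3624, 0.2126]
orientation: [179.8, -35.0, 90.2]
force: [-0.1, 0.5, -0.8]
finger_gap: 0.751
grasp_force: 69.0
```

```bash
python3 - <<'E'
from h import *
snap('top','t4',(150,110,400,240),3.2);st()
E
python3 m.py t4
```

```text
{'clock': 27.45, 'eef_pos': [0.536, -0.362, 0.213], 'orientation': [179.856, -34.984, 90.25], 'force': [0.58, -0.619, -1.342], 'joint_positions': [-53.217, 44.788, 64.29, 20.375, 99.566, -55.183], 'finger_gap': 0.751, 'grasp_force': 68.981}
nut cen [593.1 226.8] size [22.9 22.9] ang 0.1 mom 591.7 227.4
nut cen [502.1 187.7] size [22.7 22.6] ang 89.9 mom 502.5 188.0
nut cen [ 460.4 -193.1] size [19.3 22.5] ang 89.3 mom 461.5 -193.0
board cen [492.9 393.8] size [120.7 179.5] ang 77.2 mom 492.9 393.8
bin cen [611.    2.3] size [147.   70.9] ang 89.4 mom 612.3 3.1
mat cen [ 481.9 -349.1] size [107.6 153.1] ang 41.0 mom 488.2 -364.2
V pan 175 base 150 bench 131 bin 137 knob 52
```

View pics/t4.png

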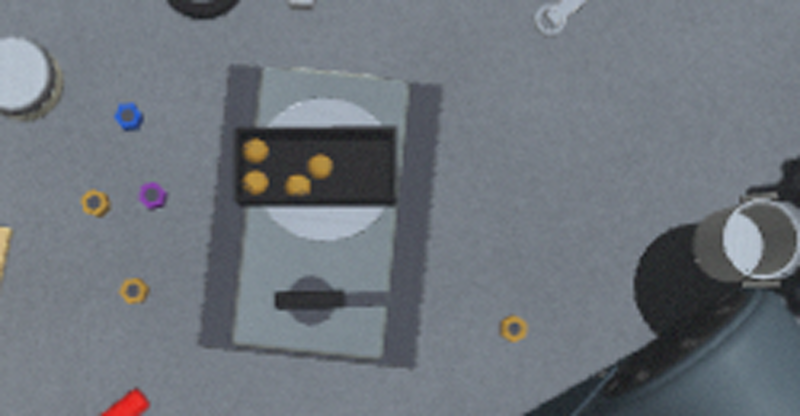

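Four balls are in the bin, at (255,150), (255,182), (298,185) and (320,166), and the cup is empty. Now I set the cup back on the mat.

move_arm([
  [[-0.008,-0.003,-0.02],[0,0,0]],
  [[-0.008,-0.003,-0.03],[0,0,0]],
  [[-0.008,-0.003,-0.03],[0,0,0]],
  [[-0.008,-0.0015,-0.03],[0,0,0]],
  [[0,0,-0.02],[0,0,0]],
  [[0,0,-0.015],[0,0,0]],
  [[0,0,-0.007],[0,0,0]],
  [[0,0,0],[0,0,0]],
])

```text
clock: 28.45
eef_pos: [0.5045, -0.373, 0.0598]
orientation: [179.9, -35.0, 90.2]
force: [-0.4, -0.3, -1.3]
finger_gap: 0.754
grasp_force: 69.0
```

move_arm([
  [[0,0,-0.0015],[0,0,0]],
  [[0,0,-0.001],[0,0,0]],
  [[0,0,-0.001],[0,0,0]],
  [[0,0,0],[0,0,0]],
  [[0,0,0],[0,0,0]],
  [[0,0,0],[0,0,0]],
  [[0,0,0],[0,0,0]],
  [[0,0,0],[0,0,0]],
])

```text
clock: 29.45
eef_pos: [0.5044, -0.3732, 0.0567]
orientation: [179.9, -35.0, 90.2]
force: [0.6, -0.5, 2.8]
finger_gap: 0.753
grasp_force: 69.2
```

move_arm([
  [[0,0,0],[0,0,0]],
  [[0,0,0],[0,0,0]],
  [[0,0,0],[0,0,0]],
  [[0,0,0],[0,0,0]],
  [[0,-0.01,0.0143],[0,0,0]],
  [[0,-0.0172,0.0246],[0,0,0]],
  [[0,-0.0172,0.0246],[0,0,0]],
  [[0,-0.022,0.0315],[0,0,0]],
], gripper=-1)

```text
clock: 30.45
eef_pos: [0.5041, -0.4404, 0.1528]
orientation: [179.9, -35.0, 90.2]
force: [1.0, -1.1, -0.5]
finger_gap: 0.999
grasp_force: 0.0
```

```bash
python3 - <<'E'
from h import *
snap('top','t5');st();snap('scene','s6',(80,100,272,244),4)
E
python3 m.py t5
```

```text
{'clock': 30.5, 'eef_pos': [0.505, -0.446, 0.158], 'orientation': [179.489, -34.412, 90.291], 'force': [1.54, -3.29, 3.228], 'joint_positions': [-58.659, 51.024, 59.07, 17.66, 99.609, -60.475], 'finger_gap': 0.998, 'grasp_force': 0.0}
nut cen [593.1 226.8] size [22.9 22.9] ang 0.1 mom 591.7 227.4
nut cen [ 460.4 -193.1] size [19.3 22.5] ang 89.3 mom 461.5 -193.0
board cen [492.9 393.9] size [120.7 179.5] ang 77.2 mom 493.0 393.8
bin cen [611.    2.3] size [147.   70.9] ang 89.4 mom 612.3 2.6
mat cen [ 501. -382.] size [123.  121.3] ang 88.7 mom 499.8 -370.3
V pan 173 base 144 bench 129 bin 133 knob 47
```

View pics/s6.png

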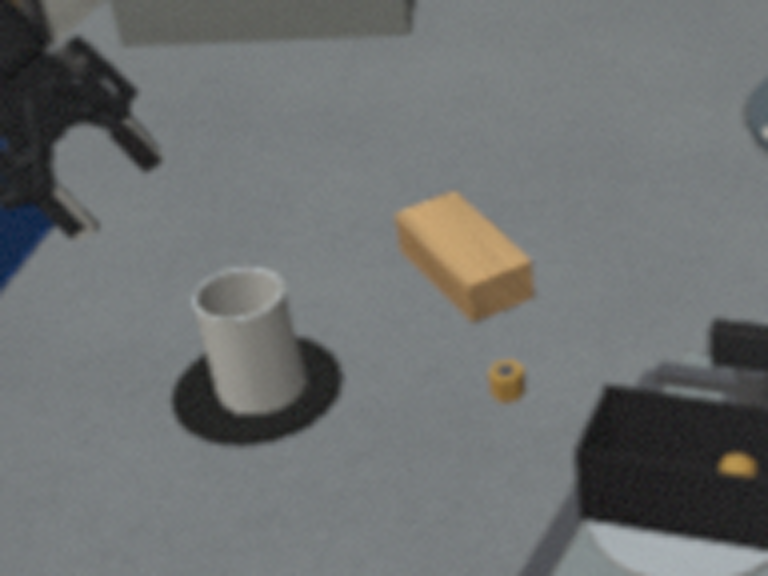

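The cup stands upright on the middle of its mat at (255,345). Nut 2 has left its old place, so it was probably knocked aside, and I'll locate it again after nut 3.

move_arm([
  [[0,0,0.02],[-8.7,0,0]],
  [[0,0,0.02],[-8.7,0,0]],
  [[0,0,0.02],[-8.7,0,0]],
  [[0,0,0.02],[-8.7,0,0]],
  [[-0.005,0.03,0],[0,0,-10]],
  [[-0.005,0.03,0],[0,0,-10]],
  [[-0.005,0.03,0],[0,0,-10]],
  [[-0.005,0.03,0],[0,0,-10]],
])

```text
clock: 31.55
eef_pos: [0.4836, -0.318, 0.2312]
orientation: [-180.0, -0.2, 49.8]
force: [-0.2, 0.3, 0.8]
finger_gap: 0.998
grasp_force: 0.0
```

move_arm([
  [[-0.0047,0.0255,0],[0,0,-10]],
  [[-0.0047,0.0255,0],[0,0,-10]],
  [[-0.0047,0.0255,0],[0,0,-10]],
  [[-0.0047,0.0255,0],[0,0,-10]],
  [[-0.0047,0.0255,0],[0,0,-10]],
  [[0,0,-0.04],[0,0,0]],
  [[0,0,-0.04],[0,0,0]],
  [[0,0,-0.04],[0,0,0]],
], gripper=0)

```text
clock: 32.55
eef_pos: [0.4606, -0.1917, 0.1106]
orientation: [180.0, -0.2, 0.2]
force: [0.6, -0.7, -0.1]
finger_gap: 0.5
grasp_force: 0.0
```

```bash
cat > n.py <<'E'
import sys
from h import *
snap('top',sys.argv[1]);st()
im=cv2.imread(f'pics/raw_{sys.argv[1]}.png');h=cv2.cvtColor(im,cv2.COLOR_BGR2HSV)
m=((h[...,0]>10)&(h[...,0]<28)&(h[...,1]>110)).astype(np.uint8)
n,l,s,c=cv2.connectedComponentsWithStats(m)
for i in range(1,n):
    if 15<s[i,4]<150: print(s[i,4],c[i].round(1),(unproj('top',c[i],.022)*1000).round(1)[:2])
E
python3 n.py t6
```

```text
{'clock': 32.6, 'eef_pos': [0.458, -0.19, 0.106], 'orientation': [-179.693, 0.224, 0.14], 'force': [-0.663, 0.185, -2.64], 'joint_positions': [-35.552, 32.06, 106.674, 0.178, 41.627, 54.175], 'finger_gap': 0.503, 'grasp_force': 0.0}
46 [229.5 156.7] [642.6  64.3]
49 [249.4 161.6] [ 6.261e+02 -1.000e-01]
46 [229.5 166.4] [611.1  64.4]
43 [242.5 167.4] [607.5  22.4]
33 [179.5 173.1] [591.3 226.9]
31 [184.2 211.8] [465.7 211.4]
74 [352.5 266.3] [ 286.2 -328.3]
```

move_arm([
  [[0.001,-0.002,-0.03],[0,0,0]],
  [[0,0,-0.03],[0,0,0]],
  [[0,0,-0.025],[0,0,0]],
  [[0,0,-0.015],[0,0,0]],
  [[0,0,-0.006],[0,0,0]],
  [[0,0,0],[0,0,0]],
  [[0,0,0],[0,0,0]],
  [[0,0,0],[0,0,0]],
])

```text
clock: 33.6
eef_pos: [0.4621, -0.1943, 0.006]
orientation: [180.0, -0.3, 0.2]
force: [-0.4, -0.5, 1.5]
finger_gap: 0.496
grasp_force: 0.0
```

move_arm([
  [[0,0,0],[0,0,0]],
  [[0,0,0],[0,0,0]],
  [[0,0,0],[0,0,0]],
  [[0,0,0],[0,0,0]],
  [[0,0,0],[0,0,0]],
  [[0,0,0],[0,0,0]],
  [[0,0,0],[0,0,0]],
  [[0,0,0.02],[0,0,0]],
], gripper=1)

```text
clock: 34.6
eef_pos: [0.461, -0.1935, 0.0248]
orientation: [-179.9, -0.1, 0.1]
force: [0.3, 0.5, -1.0]
finger_gap: 0.264
grasp_force: 59.0
```

move_arm([
  [[0,0,0.04],[0,0,0]],
  [[0,0,0.04],[0,0,0]],
  [[0,0,0.04],[0,0,0]],
  [[0.0309,0.0337,0.04],[0,0,0]],
  [[0.0309,0.0337,0],[0,0,0]],
  [[0.0309,0.0337,0],[0,0,0]],
  [[0.0309,0.0337,0],[0,0,0]],
  [[0.0309,0.0337,0],[0,0,0]],
])

```text
clock: 35.6
eef_pos: [0.6166, -0.0242, 0.1851]
orientation: [180.0, -0.2, 0.2]
force: [0.8, -1.1, -1.1]
finger_gap: 0.261
grasp_force: 59.0
```

move_arm([
  [[0,0,0],[0,0,0]],
  [[0,0,-0.025],[0,0,0]],
  [[0,0,-0.025],[0,0,0]],
  [[0,0,-0.015],[0,0,0]],
  [[0,0,-0.01],[0,0,0]],
  [[0,0,0],[0,0,0]],
  [[0,0,0],[0,0,0]],
  [[0,0,0],[0,0,0]],
])

```text
clock: 36.6
eef_pos: [0.6168, -0.0257, 0.1112]
orientation: [180.0, -0.3, 0.2]
force: [-0.3, 0.5, 0.2]
finger_gap: 0.26
grasp_force: 59.0
```

move_arm([
  [[0,0,0],[0,0,0]],
  [[0,0,0],[0,0,0]],
  [[0,0,0],[0,0,0]],
  [[0,0,0.02],[0,0,0]],
  [[0,0,0.04],[0,0,0]],
  [[0,0,0.04],[0,0,0]],
  [[-0.01,0.03,0],[0,0,0]],
  [[-0.01,0.03,0],[0,0,0]],
], gripper=0.2)

```text
clock: 37.6
eef_pos: [0.5963, 0.0348, 0.2112]
orientation: [180.0, -0.3, 0.1]
force: [-0.4, 1.3, 0.4]
finger_gap: 0.397
grasp_force: 0.0
```

move_arm([
  [[-0.001,0.0484,0],[0,0,0]],
  [[-0.001,0.0484,0],[0,0,0]],
  [[-0.001,0.0484,0],[0,0,0]],
  [[-0.001,0.0484,0],[0,0,0]],
  [[0,0,-0.04],[0,0,0]],
  [[0,0,-0.04],[0,0,0]],
  [[0,0,-0.04],[0,0,0]],
  [[0,0,-0.03],[0,0,0]],
], gripper=0)

```text
clock: 38.6
eef_pos: [0.5915, 0.228, 0.0585]
orientation: [180.0, -0.1, 0.2]
force: [0.1, 0.0, -0.4]
finger_gap: 0.506
grasp_force: 0.0
```

move_arm([
  [[0,0,-0.02],[0,0,0]],
  [[0,0,-0.02],[0,0,0]],
  [[0,0,-0.01],[0,0,0]],
  [[0,0,-0.005],[0,0,0]],
  [[0,0,0],[0,0,0]],
  [[0,0,0],[0,0,0]],
  [[0,0,0],[0,0,0]],
  [[0,0,0],[0,0,0]],
])

```text
clock: 39.6
eef_pos: [0.5924, 0.2281, 0.0057]
orientation: [-180.0, -0.2, 0.2]
force: [-0.6, 0.3, 1.2]
finger_gap: 0.496
grasp_force: 0.0
```

move_arm([
  [[0,0,0],[0,0,0]],
  [[0,0,0],[0,0,0]],
  [[0,0,0],[0,0,0]],
  [[0,0,0],[0,0,0]],
  [[0,0,0],[0,0,0]],
  [[0,0,0],[0,0,0]],
  [[0,0,0],[0,0,0]],
  [[0,0,0.02],[0,0,0]],
], gripper=1)

```text
clock: 40.6
eef_pos: [0.5906, 0.2277, 0.0242]
orientation: [180.0, 0.0, 0.1]
force: [-1.0, -0.9, -1.0]
finger_gap: 0.271
grasp_force: 59.0
```

move_arm([
  [[0,0,0.04],[0,0,0]],
  [[0,0,0.04],[0,0,0]],
  [[0,0,0.04],[0,0,0]],
  [[0.005,-0.0505,0.04],[0,0,0]],
  [[0.005,-0.0505,0],[0,0,0]],
  [[0.005,-0.0505,0],[0,0,0]],
  [[0.005,-0.0505,0],[0,0,0]],
  [[0.004,-0.0505,0],[0,0,0]],
])

```text
clock: 41.6
eef_pos: [0.6159, -0.0244, 0.1848]
orientation: [180.0, -0.2, 0.1]
force: [-0.4, -0.4, -0.5]
finger_gap: 0.273
grasp_force: 59.0
```

move_arm([
  [[0,0,0],[0,0,0]],
  [[0,0,-0.025],[0,0,0]],
  [[0,0,-0.025],[0,0,0]],
  [[0,0,-0.015],[0,0,0]],
  [[0,0,-0.008],[0,0,0]],
  [[0,0,0],[0,0,0]],
  [[0,0,0],[0,0,0]],
  [[0,0,0],[0,0,0]],
])

```text
clock: 42.6
eef_pos: [0.6166, -0.0228, 0.1118]
orientation: [180.0, -0.3, 0.2]
force: [-0.6, -0.3, -0.3]
finger_gap: 0.275
grasp_force: 59.1
```

move_arm([
  [[0,0,0],[0,0,0]],
  [[0,0,0],[0,0,0]],
  [[0,0,0],[0,0,0]],
  [[0,0,0.02],[0,0,0]],
  [[0,0,0.04],[0,0,0]],
  [[0,0,0.04],[0,0,0]],
  [[-0.05,0.02,0],[0,0,0]],
  [[-0.05,0.03,0],[0,0,0]],
], gripper=0.2)

```text
clock: 43.6
eef_pos: [0.5156, 0.0271, 0.2116]
orientation: [180.0, -0.3, 0.1]
force: [-0.6, 0.5, 1.1]
finger_gap: 0.404
grasp_force: 0.0
```

```bash
python3 n.py t7; python3 m.py t7 | grep bin
```

```text
{'clock': 43.65, 'eef_pos': [0.504, 0.032, 0.21], 'orientation': [-179.749, 0.677, 0.211], 'force': [-7.42, 2.376, -1.836], 'joint_positions': [-9.152, 22.987, 100.055, 0.162, 57.667, 80.551], 'finger_gap': 0.402, 'grasp_force': 0.0}
48 [229.5 156.8] [642.4  64.3]
103 [253.7 161.7] [625.6 -14. ]
40 [229.6 166.1] [612.2  64. ]
42 [242.7 167.6] [606.9  21.9]
33 [184.3 211.9] [465.4 211.3]
17 [501.6 343.1] [  12.7 -841.6]
bin cen [612.    1.6] size [152.7  72.1] ang 88.1 mom 615.7 -3.3
V pan 158 base 64 bench 121 bin 124 knob 77
```

move_arm([
  [[-0.0128,0.0463,0],[0,0,0]],
  [[-0.0128,0.0463,0],[0,0,0]],
  [[-0.0127,0.0463,0],[0,0,0]],
  [[-0.0127,0.0464,0],[0,0,0]],
  [[0,0,-0.04],[0,0,0]],
  [[0,0,-0.04],[0,0,0]],
  [[0,0,-0.04],[0,0,0]],
  [[0,0,-0.03],[0,0,0]],
], gripper=0)

```text
clock: 44.65
eef_pos: [0.4649, 0.2125, 0.0595]
orientation: [180.0, -0.1, 0.2]
force: [0.8, 0.7, 0.4]
finger_gap: 0.502
grasp_force: 0.0
```

move_arm([
  [[0,0,-0.02],[0,0,0]],
  [[0,0,-0.02],[0,0,0]],
  [[0,0,-0.01],[0,0,0]],
  [[0,0,-0.005],[0,0,0]],
  [[0,0,0],[0,0,0]],
  [[0,0,0],[0,0,0]],
  [[0,0,0],[0,0,0]],
  [[0,0,0],[0,0,0]],
])

```text
clock: 45.65
eef_pos: [0.4653, 0.2126, 0.0064]
orientation: [-180.0, -0.2, 0.2]
force: [0.3, 0.9, -0.5]
finger_gap: 0.502
grasp_force: 0.0
```

move_arm([
  [[0,0,0],[0,0,0]],
  [[0,0,0],[0,0,0]],
  [[0,0,0],[0,0,0]],
  [[0,0,0],[0,0,0]],
  [[0,0,0],[0,0,0]],
  [[0,0,0],[0,0,0]],
  [[0,0,0],[0,0,0]],
  [[0,0,0.02],[0,0,0]],
], gripper=1)

```text
clock: 46.65
eef_pos: [0.4641, 0.2123, 0.0253]
orientation: [180.0, -0.0, 0.1]
force: [1.2, -0.5, -0.5]
finger_gap: 0.277
grasp_force: 59.1
```

move_arm([
  [[0,0,0.04],[0,0,0]],
  [[0,0,0.05],[0,0,0]],
  [[0,0,0.05],[0,0,0]],
  [[0.0303,-0.0475,0.02],[0,0,0]],
  [[0.0303,-0.0475,0],[0,0,0]],
  [[0.0303,-0.0475,0],[0,0,0]],
  [[0.0303,-0.0475,0],[0,0,0]],
  [[0.0303,-0.0475,0],[0,0,0]],
])

```text
clock: 47.65
eef_pos: [0.6169, -0.0265, 0.1856]
orientation: [-180.0, -0.2, 0.1]
force: [0.4, 0.6, -1.6]
finger_gap: 0.275
grasp_force: 59.1
```

move_arm([
  [[0,0,0],[0,0,0]],
  [[0,0,-0.025],[0,0,0]],
  [[0,0,-0.02],[0,0,0]],
  [[0,0,-0.015],[0,0,0]],
  [[0,0,-0.007],[0,0,0]],
  [[0,0,0],[0,0,0]],
  [[0,0,0],[0,0,0]],
  [[0,0,0],[0,0,0]],
])

```text
clock: 48.65
eef_pos: [0.6169, -0.025, 0.1198]
orientation: [180.0, -0.3, 0.2]
force: [-0.9, 1.1, 0.5]
finger_gap: 0.277
grasp_force: 59.2
```

move_arm([
  [[0,0,0],[0,0,0]],
  [[0,0,0],[0,0,0]],
  [[0,0,0],[0,0,0]],
  [[0,0,0.02],[0,0,0]],
  [[0,0,0.04],[0,0,0]],
  [[0,0,0.04],[0,0,0]],
  [[-0.05,0,0],[0,0,9]],
  [[-0.05,0,0],[0,0,9]],
], gripper=0.2)

```text
clock: 49.65
eef_pos: [0.5159, -0.0251, 0.2196]
orientation: [179.9, -0.3, 18.5]
force: [-0.3, 0.2, -0.5]
finger_gap: 0.399
grasp_force: 0.0
```

```bash
python3 n.py t8; python3 m.py t8 | grep bin; python3 -c "
import cv2;im=cv2.imread('pics/raw_t8.png')[110:240,150:400];cv2.imwrite('pics/t8c.png',cv2.resize(im,None,fx=3.2,fy=3.2,interpolation=2))"
```

```text
{'clock': 49.7, 'eef_pos': [0.505, -0.023, 0.218], 'orientation': [-179.611, 0.497, 18.702], 'force': [-6.44, 1.187, -1.482], 'joint_positions': [-15.298, 22.403, 99.409, 0.051, 58.818, 55.975], 'finger_gap': 0.395, 'grasp_force': 0.0}
48 [229.5 156.7] [642.6  64.3]
122 [254.5 161.3] [627.  -16.4]
38 [228.9 166.5] [610.9  66.4]
25 [501.7 330.5] [  56.  -840.6]
bin cen [606.6   2.3] size [147.   79.7] ang 89.4 mom 622.3 1.9
V pan 156 base 60 bench 120 bin 126 knob 50
```

View pics/t8c.png

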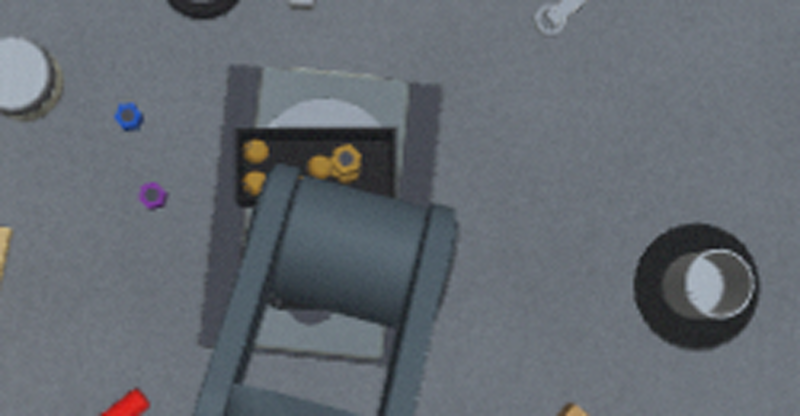

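The top view shows both nuts and balls inside the bin, with the nuts clumped at (347,160) and possibly stacked. The cup is upright on the mat. I'll check the stack in the scene camera.

move_arm([
  [[0,0,0.01],[0,0,9]],
  [[0,0,0],[0,0,9]],
  [[0,0,0],[0,0,9]],
  [[0,0,0],[0,0,9]],
  [[0,0,0],[0,0,9]],
  [[0,0,0],[0,0,9]],
  [[0,0,0],[0,0,9]],
  [[0,0,0],[0,0,9]],
], gripper=-1)

```text
clock: 50.7
eef_pos: [0.5167, -0.025, 0.229]
orientation: [180.0, -0.2, 90.4]
force: [0.2, -0.1, -0.1]
finger_gap: 0.995
grasp_force: 0.0
```

```bash
python3 - <<'E'
from h import *
snap('scene','s7',(212,180,302,248),8);st()
E
```

```text
{'clock': 50.75, 'eef_pos': [0.517, -0.025, 0.229], 'orientation': [179.993, -0.197, 90.592], 'force': [0.324, 0.282, 0.216], 'joint_positions': [-15.276, 22.137, 97.556, 0.22, 60.354, -15.977], 'finger_gap': 1.001, 'grasp_force': 0.0}
```

View pics/s7.png

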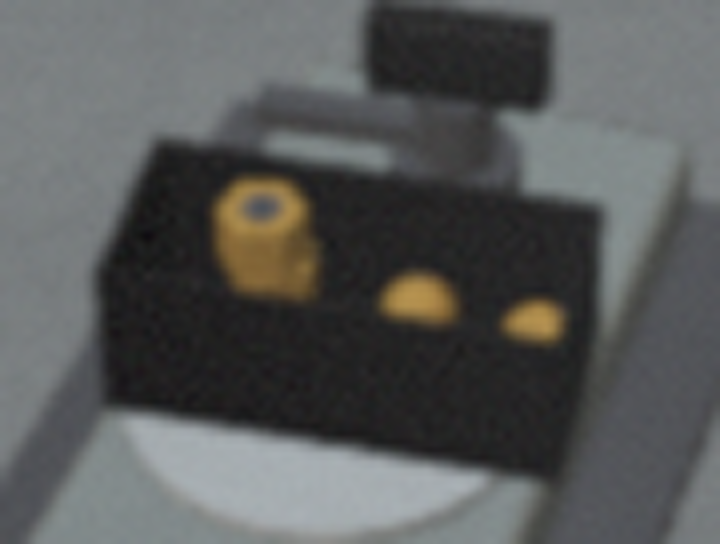

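The nuts form a stack standing above the balls at (262,230). I'll triangulate its top, then push the upper nuts over into the empty end so that nothing can fall out in transit.

```bash
python3 - <<'E'
from h import *
from scipy.optimize import least_squares
im=cv2.imread('pics/raw_t8.png')
a=np.array([150+347/3.2,110+159/3.2]);b=np.array([212+262/8,180+207/8])
r=least_squares(lambda X:np.r_[proj('top',X)-a,proj('scene',X)-b],[.62,-.02,.12]);print(r.x.round(4),r.fun.round(2))
# ball near stack
a=np.array([150+320/3.2,110+166/3.2]);print(unproj('top',a,.09))
for y in(-.073,.077): print(proj('scene',[.65,y,.127]),proj('scene',[.58,y,.127]))
E
```

```text
[ 0.6174 -0.0268  0.1307] [-0.61  0.17 -0.54 -0.  ]
[ 0.61673314 -0.00302942  0.09      ]
[223.00850963 212.74194623] [230.94857115 195.12261626]
[282.09602587 221.96123161] [287.22576389 203.37958373]
```

move_arm([
  [[0.025,0.0115,0],[0,0,0]],
  [[0.025,0.0115,0],[0,0,0]],
  [[0.025,0.0115,0],[0,0,0]],
  [[0.025,0.0115,0],[0,0,0]],
  [[0,0,-0.02],[0,0,0]],
  [[0,0,-0.025],[0,0,0]],
  [[0,0,-0.025],[0,0,0]],
  [[0,0,-0.02],[0,0,0]],
], gripper=1)

```text
clock: 51.75
eef_pos: [0.6163, 0.0211, 0.1378]
orientation: [-179.9, -0.2, 90.0]
force: [0.2, 0.6, 0.3]
finger_gap: -0.001
grasp_force: 0.0
```

move_arm([
  [[0,0,-0.015],[0,0,0]],
  [[0,0,-0.007],[0,0,0]],
  [[0,0,0],[0,0,0]],
  [[0,-0.008,0],[0,0,0]],
  [[0,-0.008,0],[0,0,0]],
  [[0,-0.008,0],[0,0,0]],
  [[0,-0.008,0],[0,0,0]],
  [[0,-0.008,0],[0,0,0]],
])

```text
clock: 52.75
eef_pos: [0.6168, -0.0197, 0.1173]
orientation: [180.0, -0.2, 90.1]
force: [-0.8, 1.0, 1.1]
finger_gap: -0.002
grasp_force: 0.8
```

move_arm([
  [[0,-0.006,0],[0,0,0]],
  [[0,0,0],[0,0,0]],
  [[0,0.01,0],[0,0,0]],
  [[0,0,0.03],[0,0,0]],
  [[0,0,0.04],[0,0,0]],
  [[0,0,0.04],[0,0,0]],
  [[-0.06,0,0],[0,0,0]],
  [[-0.06,0,0],[0,0,0]],
])

```text
clock: 53.75
eef_pos: [0.4953, -0.014, 0.2272]
orientation: [180.0, -0.2, 90.2]
force: [-1.0, -0.2, -0.8]
finger_gap: -0.005
grasp_force: 0.0
```

```bash
python3 n.py t9; python3 - <<'E'
from h import *
a=snap('scene','s8',(212,180,302,248),5)
t=cv2.imread('pics/raw_t9.png')[140:185,210:290]
cv2.imwrite('pics/v9.png',np.hstack([cv2.resize(a,(400,302)),cv2.resize(t,(400,302),interpolation=2)]))
E
```

```text
{'clock': 53.8, 'eef_pos': [0.481, -0.011, 0.224], 'orientation': [-178.808, -0.454, 90.266], 'force': [-10.908, 3.228, -3.947], 'joint_positions': [-14.731, 20.245, 101.929, 0.151, 59.094, -15.08], 'finger_gap': 0.001, 'grasp_force': 0.0}
47 [229.6 156.7] [642.6  64. ]
105 [253.7 161.7] [625.5 -13.8]
72 [267.5 162. ] [624.3 -58.4]
46 [229.5 166.7] [610.3  64.5]
42 [242.6 167.7] [606.6  21.9]
16 [501.9 319.4] [  93.8 -840.7]
23 [501.4 344.3] [   8.5 -841.2]
```

View pics/v9.png

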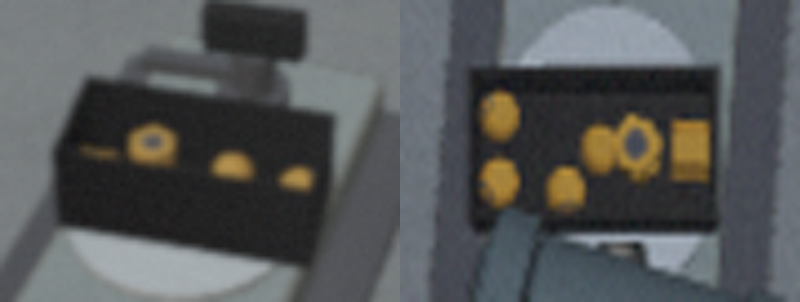

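All seven pieces are in the bin: four balls, one nut lying on its side, and two low-stacked nuts below the rim. Wait a second hands-off, then grip the bin.

move_arm([
  [[0,0,0],[0,0,0]],
  [[0,0,0],[0,0,0]],
  [[0,0,0],[0,0,0]],
  [[0,0,0],[0,0,0]],
  [[0,0,0],[0,0,0]],
  [[0,0,0],[0,0,0]],
  [[0,0,0],[0,0,0]],
  [[0,0,0],[0,0,0]],
], gripper=-1)

```text
clock: 54.85
eef_pos: [0.4965, -0.015, 0.227]
orientation: [180.0, -0.2, 90.1]
force: [-0.2, 0.2, 0.2]
finger_gap: 1.0
grasp_force: 0.0
```

move_arm([
  [[0.03,0.004,0],[0,0,0]],
  [[0.03,0.004,0],[0,0,0]],
  [[0.03,0.004,0],[0,0,0]],
  [[0.03,0.004,0],[0,0,0]],
  [[0,0,0],[0,0,0]],
  [[0,0,-0.02],[0,0,0]],
  [[0,0,-0.025],[0,0,0]],
  [[0,0,-0.02],[0,0,0]],
])

```text
clock: 55.85
eef_pos: [0.6148, 0.0011, 0.1611]
orientation: [-179.9, -0.2, 90.1]
force: [-0.3, -0.2, 0.7]
finger_gap: 0.999
grasp_force: 0.0
```

move_arm([
  [[0,0,-0.02],[0,0,0]],
  [[0,0,-0.02],[0,0,0]],
  [[0,0,-0.02],[0,0,0]],
  [[0,0,-0.012],[0,0,0]],
  [[0,0,-0.007],[0,0,0]],
  [[0,0,0],[0,0,0]],
  [[0,0,0],[0,0,0]],
  [[0,0,0],[0,0,0]],
])

```text
clock: 56.85
eef_pos: [0.617, 0.001, 0.0837]
orientation: [179.9, -0.2, 90.2]
force: [0.3, 0.0, -0.3]
finger_gap: 1.002
grasp_force: 0.0
```

move_arm([
  [[0,0,0],[0,0,0]],
  [[0,0,0],[0,0,0]],
  [[0,0,0],[0,0,0]],
  [[0,0,0],[0,0,0]],
  [[0,0,0],[0,0,0]],
  [[0,0,0],[0,0,0]],
  [[0,0,0],[0,0,0]],
  [[0,0,0.02],[0,0,0]],
], gripper=1)

```text
clock: 57.85
eef_pos: [0.6137, 0.0013, 0.1007]
orientation: [-179.6, -0.2, 90.2]
force: [-0.8, 0.7, -6.3]
finger_gap: 0.785
grasp_force: 71.9
```

move_arm([
  [[0,0,0.02],[0,0,0]],
  [[0,0,0.025],[0,0,0]],
  [[0,0,0.025],[0,0,0]],
  [[0,0,0.02],[0,0,0]],
  [[0,0,0],[0,0,0]],
  [[0,0,0],[0,0,0]],
  [[0,0,0],[0,0,0]],
  [[0,0,0],[0,0,0]],
])

```text
clock: 58.85
eef_pos: [0.6159, 0.0011, 0.1919]
orientation: [-179.9, -0.2, 90.1]
force: [0.1, -1.1, -6.2]
finger_gap: 0.789
grasp_force: 71.8
```

move_arm([
  [[-0.0051,0.016,0],[0,0,3]],
  [[-0.0102,0.0328,0],[0,0,6.4]],
  [[-0.0102,0.0328,0],[0,0,6.4]],
  [[-0.0102,0.0328,0],[0,0,6.4]],
  [[-0.0102,0.0328,0],[0,0,6.4]],
  [[-0.0102,0.0328,0],[0,0,6.4]],
  [[-0.0102,0.0328,0],[0,0,6.4]],
  [[-0.0102,0.0328,0],[0,0,6.4]],
])

```text
clock: 59.85
eef_pos: [0.5386, 0.2487, 0.193]
orientation: [-180.0, -0.2, 138.3]
force: [0.4, 1.0, -6.2]
finger_gap: 0.79
grasp_force: 71.8
```

move_arm([
  [[-0.0102,0.0328,0],[0,0,6.4]],
  [[-0.0102,0.0328,0],[0,0,6.4]],
  [[-0.0102,0.0328,0],[0,0,6.4]],
  [[-0.0102,0.0328,0],[0,0,6.4]],
  [[-0.0051,0.0162,0],[0,0,3.6]],
  [[0,0,-0.02],[0,0,0]],
  [[0,0,-0.03],[0,0,0]],
  [[0,0,-0.03],[0,0,0]],
])

```text
clock: 60.85
eef_pos: [0.494, 0.394, 0.1124]
orientation: [-180.0, -0.2, 167.2]
force: [-0.3, -0.5, -6.3]
finger_gap: 0.787
grasp_force: 71.9
```

move_arm([
  [[0,0,-0.025],[0,0,0]],
  [[0,0,-0.02],[0,0,0]],
  [[0,0,-0.015],[0,0,0]],
  [[0,0,-0.01],[0,0,0]],
  [[0,0,-0.005],[0,0,0]],
  [[0,0,-0.003],[0,0,0]],
  [[0,0,0],[0,0,0]],
  [[0,0,0],[0,0,0]],
])

```text
clock: 61.85
eef_pos: [0.4945, 0.3942, 0.0356]
orientation: [180.0, -0.2, 167.2]
force: [0.2, -0.1, -6.3]
finger_gap: 0.792
grasp_force: 71.9
```

Still carrying the load at z = 0.0356, so I lower until the force drops.

move_arm([
  [[0,0,-0.002],[0,0,0]],
  [[0,0,-0.002],[0,0,0]],
  [[0,0,-0.001],[0,0,0]],
  [[0,0,-0.001],[0,0,0]],
  [[0,0,0],[0,0,0]],
  [[0,0,0],[0,0,0]],
  [[0,0,0],[0,0,0]],
  [[0,0,0],[0,0,0]],
])

```text
clock: 62.85
eef_pos: [0.494, 0.394, 0.0302]
orientation: [-180.0, -0.2, 167.1]
force: [-3.2, -1.9, 5.6]
finger_gap: 0.788
grasp_force: 73.0
```

move_arm([
  [[0,0,0],[0,0,0]],
  [[0,0,0],[0,0,0]],
  [[0,0,0],[0,0,0]],
  [[0,0,0],[0,0,0]],
  [[0,0,0.02],[0,0,0]],
  [[0,0,0.04],[0,0,0]],
  [[0,0,0.06],[0,0,0]],
  [[0,0,0.06],[0,0,0]],
], gripper=-1)

```text
clock: 63.85
eef_pos: [0.494, 0.394, 0.212]
orientation: [180.0, -0.2, 167.1]
force: [1.8, 0.5, -1.6]
finger_gap: 0.998
grasp_force: 0.0
```

move_arm([
  [[0,-0.0385,0],[0,0,-7.66]],
  [[0,-0.0385,0],[0,0,-7.66]],
  [[0,-0.0385,0],[0,0,-7.66]],
  [[0,-0.0385,0],[0,0,-7.66]],
  [[0,-0.0385,0],[0,0,-7.66]],
  [[0,-0.0385,0],[0,0,-7.66]],
  [[0,-0.0385,0],[0,0,-7.66]],
  [[0,-0.0385,0],[0,0,-7.66]],
])

```text
clock: 64.85
eef_pos: [0.4943, 0.0848, 0.2105]
orientation: [179.9, -0.2, 105.6]
force: [0.4, -0.4, 0.8]
finger_gap: 0.999
grasp_force: 0.0
```

move_arm([
  [[-0.001,-0.0385,0],[0,0,-7.66]],
  [[-0.001,-0.0385,0],[0,0,-7.66]],
  [[0,0,0],[0,0,0]],
  [[0,0,0],[0,0,0]],
  [[0,0,-0.02],[0,0,0]],
  [[0,0,-0.02],[0,0,0]],
  [[0,0,-0.02],[0,0,0]],
  [[0,0,0],[0,0,0]],
])

```text
clock: 65.85
eef_pos: [0.491, 0.0105, 0.1482]
orientation: [-179.8, -0.3, 90.7]
force: [0.1, 0.1, -1.1]
finger_gap: 1.005
grasp_force: 0.0
```

```bash
sed -i "s/^blobs(V<75.*/blobs(V<75,.072,300,'bin',(150,250,245,360))/" m.py; python3 n.py t10; python3 m.py t10 | egrep 'bin|mat'
```

```text
{'clock': 65.9, 'eef_pos': [0.492, 0.01, 0.149], 'orientation': [-179.941, -0.225, 90.665], 'force': [-0.385, 0.656, 0.203], 'joint_positions': [-11.985, 27.416, 105.555, 0.281, 47.136, -12.842], 'finger_gap': 0.999, 'grasp_force': 0.0}
59 [131.8 187.1] [547.4 384. ]
71 [128.9 196.5] [516.7 393.7]
bin cen [488.2 384.4] size [ 82.6 147.5] ang 76.3 mom 488.2 384.5
mat cen [ 501.9 -384. ] size [124.6 121.7] ang 71.3 mom 500.4 -370.4
V pan 179 base 96 bench 120 bin 128 knob 110
```

move_arm([
  [[0,0,-0.02],[0,0,0]],
  [[0,0,-0.02],[0,0,0]],
  [[0,0,-0.015],[0,0,0]],
  [[0,0,-0.006],[0,0,0]],
  [[0,0,0],[0,0,0]],
  [[0,0,0],[0,0,0]],
  [[0,0,0],[0,0,0]],
  [[0,0,0],[0,0,0]],
])

```text
clock: 66.9
eef_pos: [0.4924, 0.009, 0.0883]
orientation: [180.0, -0.2, 90.5]
force: [-0.1, 0.4, -0.8]
finger_gap: 1.001
grasp_force: 0.0
```

move_arm([
  [[0,0,0],[0,0,0]],
  [[0,0,0],[0,0,0]],
  [[0,0,0],[0,0,0]],
  [[0,0,0],[0,0,0]],
  [[0,0,0],[0,0,0]],
  [[0,0,0],[0,0,0]],
  [[0,0,0],[0,0,0]],
  [[0,0,0],[0,0,0]],
], gripper=1)

```text
clock: 67.9
eef_pos: [0.4928, 0.0089, 0.0884]
orientation: [179.9, -0.2, 90.5]
force: [1.0, 0.6, 5.6]
finger_gap: 0.177
grasp_force: 60.0
```

move_arm([
  [[0,0,0],[0,0,8]],
  [[0,0,0],[0,0,8]],
  [[0,0,0],[0,0,8]],
  [[0,0,0],[0,0,8]],
  [[0,0,0],[0,0,8]],
  [[0,0,0],[0,0,8]],
  [[0,0,0],[0,0,8]],
  [[0,0,0],[0,0,8]],
])

```text
clock: 68.9
eef_pos: [0.4936, 0.0094, 0.0884]
orientation: [179.9, -0.0, 154.7]
force: [2.9, 3.0, 4.2]
finger_gap: 0.178
grasp_force: 59.8
```

move_arm([
  [[0,0,0],[0,0,6]],
  [[0,0,0],[0,0,6]],
  [[0,0,0],[0,0,5]],
  [[0,0,0],[0,0,2]],
  [[0,0,0],[0,0,0]],
  [[0,0,0],[0,0,0]],
  [[0,0,0],[0,0,0]],
  [[0,0,0],[0,0,0]],
])

```text
clock: 69.9
eef_pos: [0.4937, 0.0096, 0.0884]
orientation: [179.9, -0.0, 173.5]
force: [2.6, 4.3, 4.9]
finger_gap: 0.174
grasp_force: 59.6
```

Back to 173.5°, which is where it started. Release, retreat and verify.

move_arm([
  [[0,0,0],[0,0,0]],
  [[0,0,0],[0,0,0]],
  [[0,0,0],[0,0,0]],
  [[0,0,0],[0,0,0]],
  [[0,0,0.02],[0,0,0]],
  [[0,0,0.04],[0,0,0]],
  [[0,0,0.05],[0,0,0]],
  [[0,0,0.05],[0,0,0]],
], gripper=-1)

```text
clock: 70.9
eef_pos: [0.4916, 0.009, 0.2493]
orientation: [-180.0, -0.3, 173.5]
force: [0.5, -1.0, -0.7]
finger_gap: 1.001
grasp_force: 0.0
```

move_arm([
  [[-0.005,-0.03,0],[0,0,0]],
  [[-0.005,-0.03,0],[0,0,0]],
  [[-0.005,-0.03,0],[0,0,0]],
  [[-0.005,-0.03,0],[0,0,0]],
  [[-0.005,-0.03,0],[0,0,0]],
  [[0,-0.03,0],[0,0,0]],
  [[0,0,0],[0,0,0]],
  [[0,0,0],[0,0,0]],
])

```text
clock: 71.9
eef_pos: [0.4666, -0.1703, 0.2477]
orientation: [179.9, -0.3, 173.5]
force: [0.5, 0.4, -0.1]
finger_gap: 1.003
grasp_force: 0.0
```

```bash
python3 n.py t11; python3 m.py t11 | egrep 'bin|mat|knob|pan'; python3 - <<'E'
from h import *
im=cv2.imread('pics/raw_t11.png')[100:250,90:410]
cv2.imwrite('pics/t11c.png',cv2.resize(im,None,fx=2.5,fy=2.5,interpolation=2))
E
```

```text
{'clock': 71.95, 'eef_pos': [0.467, -0.17, 0.248], 'orientation': [179.949, -0.258, 173.576], 'force': [-0.121, -0.057, -0.418], 'joint_positions': [-32.88, 19.216, 98.846, -0.078, 62.191, -116.42], 'finger_gap': 1.001, 'grasp_force': 0.0}
61 [131.8 187.1] [547.2 384.1]
71 [128.9 196.5] [516.7 393.6]
16 [355.9 264.2] [ 292.8 -339.4]
bin cen [488.1 384.6] size [ 83.3 147.2] ang 76.8 mom 488.2 384.5
knob cen [491.1   8.6] size [13.7 60.4] ang 83.2 mom 491.4 8.4
pan cen [617.8  -5.9] size [135.4 136.1] ang 89.4 mom 617.8 -5.7
V pan 177 base 135 bench 122 bin 127 knob 54
```

```bash
python3 - <<'E'
from h import *
im=cv2.imread('pics/raw_t11.png');h=cv2.cvtColor(im,cv2.COLOR_BGR2HSV)
m=((h[...,0]>10)&(h[...,0]<28)&(h[...,1]>110)).astype(np.uint8)
n,l,s,c=cv2.connectedComponentsWithStats(m)
for i in range(1,n):
    if s[i,4]>5: print(s[i].tolist(),c[i].round(1))
# cup check in the scene image against the projected model rim
print('rim',proj('top',[.503,-.384,.096]))
g=h[...,2];cir=cv2.HoughCircles(cv2.resize(im[170:225,335:405],None,fx=4,fy=4)[...,2],cv2.HOUGH_GRADIENT,1,20,param1=100,param2=20,minRadius=35,maxRadius=90);print(None if cir is None else (cir[0][:3]/4+[335,170,0]).round(1))
E
```

```text
[0, 0, 512, 304, 6912] [139.   59.1]
[493, 61, 19, 131, 1751] [504.2 121.9]
[249, 98, 71, 11, 388] [285.5 102.9]
[32, 113, 9, 123, 689] [ 35.3 173. ]
[17, 114, 9, 122, 689] [ 20.7 175.6]
[127, 183, 10, 9, 61] [131.8 187.1]
[123, 193, 12, 8, 71] [128.9 196.5]
[117, 203, 16, 18, 161] [124.8 212.2]
[317, 237, 23, 25, 288] [328.5 248.2]
[354, 261, 5, 7, 16] [355.9 264.2]
[502, 294, 2, 7, 8] [502.5 297.1]
[502, 312, 2, 4, 7] [502.6 313.6]
[501, 322, 2, 8, 10] [501.8 325.2]
[501, 336, 2, 9, 14] [501.4 339.7]
[501, 346, 2, 5, 7] [501.3 348.1]
rim [375.58205848 197.99003773]
[[367.1 199.9  20. ]
 [375.1 198.6  10.7]
 [371.4 194.6  13.6]]
```

```bash
python3 -c "
from h import *
print(order.hand_in())"
```

```text
the job is handed in; nothing more can be done
None
```

The job is handed in: by the last camera measurements the bin holds all four balls and three nuts on the board, the empty cup is upright on its mat, and the knob is back at its start; the hand-in call returned no verdict.

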